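# Arbor from the drip hook into the run-out gauge

### The job

Take the longer of the two hanging arbors off its drip hook, pushing the sprung keeper open with the arbor's eye, and stand it upright in the cup of the run-out gauge, set down gently until its flange rests on the rim. Then, with the arbor let go, push the carriage home against its stop so that the arbor meets the dial gauge's stylus, and last swing the clamp lever shut. Leave the short arbor hanging and the other loose things on the bench where they are.

Things in the scene. Friction and masses are not known exactly. Their poses are not given: they have to be found in the camera images.
- long_arbor_grip (a point): the longer arbor, steel, 0.4 kg, 200 mm over all, hanging upright by its eye; centre of its block with flats, where to grip: 24 mm in its x, 20 mm across the flats (its y), 56 mm high. z runs up the arbor to the eye; x is square to the eye's plane and, as it hangs, points away from the robot. Below the block a flange (28 to 36 mm below this point, 44 mm wide), then the spigot
- long_arbor: the same arbor; origin at the underside of its foot, 84 mm below the grip point, z up the arbor. The round spigot is 18 mm thick with a chamfered foot and 48 mm long from foot to flange
- long_arbor_eye (a point): inner top of the long arbor's eye, 109 mm above its grip point, the place that rests on the hook. The eye is of 7 mm wire, 40 mm wide in y, its opening 26 mm wide and 46 mm high; a 14 mm stem joins it to the block
- short_arbor_grip (a point): the shorter arbor (146 mm over all), alike in shape, hanging on the other hook; centre of its block with flats. It is to stay there
- hook_left (a point): left-hand hook of the drip stand (seen from the robot): top of its bar where the eye hangs, 266 mm above the bench. x points from the hook's mouth to its root, y left, z up. The bar is 8 mm thick; its tip, 27 mm out (-x), rises 16 mm above this point. Raise the eye 20 to 35 mm, then move it 75 mm out along -x: it pushes the keeper outwards and passes under it
- hook_right (a point): the same point on the right-hand hook, 130 mm to the right (-y). Over each hook a straight arm, 8 mm thick, runs level from the root to x = -26 mm with its axis 56 mm above the hook's point, and carries the keeper. Root plates and posts begin 38 mm behind the hook's point (+x); the stand's tray is 18 mm high
- keeper_left (a joint): sprung keeper of the left-hand hook: steel strip 11 mm wide, 37 mm long, hanging from its pivot at the end of the upper arm (54 mm above and 27 mm out from the hook's point) down to the hook's tip. 0 shut, grows to 1.5 rad pushed outwards and up; 0.5 to 3 N at its lower end; springs shut again
- keeper_right (a joint): the same on the right-hand hook
- cup_mouth (a point): centre of the mouth of the cup on the carriage of the run-out gauge, level with the rim, 92 mm above the bench; x is the way the carriage goes home, z up. Steel cup of 42 mm outer diameter; bore 23 mm wide (flared to 34 mm at the rim), 53 mm deep: the arbor goes in until its flange rests on the rim, its grip point then 36 mm above this point
- push_plate (a point): centre of the near face of the upright push plate at the robot's end of the carriage, 102 mm before the cup's axis, 62 mm above the bench; plate 60 mm wide (y), 8 mm thick, its top edge 88 mm above the bench; x is the direction in which to push
- carriage (a joint): position of the carriage on its rails: 0 drawn out towards the robot, 0.07 m home against the stop; it stays where it is left, friction 3 N
- lever_pivot (a point): axis of the clamp lever on the right-hand (-y) side of the gauge's base, 48 mm above the bench, at the height of the lever's rod; its frame turns with the lever (-y along the rod)
- lever_end (a point): point on the lever's rod 55 mm from the pivot and 48 mm above the bench; the rod is 10 mm thick and ends in a ball of 19 mm diameter 70 mm from the pivot
- lever (a joint): clamp lever, swinging level: 0 open, rod pointing out to the right of the base, square to the carriage's way; 1.5 rad shut, at its stop, rod along the base's side and pointing back towards the robot; clockwise seen from above; friction about 1.5 N at the rod's end; stays where it is left
- stylus (a joint): sprung stylus of the fixed dial gauge beyond the cup, 130 mm above the bench: 0 free, up to 0.012 m pressed in; the arbor presses it some 2 to 7 mm when the carriage is home; below 0.5 N
- cup_wheel: white dish wheel, 102 mm wide, 24 mm high, lying on the bench; bystander
- oil_stone: green-grey dressing stone, 25 x 100 x 13 mm, lying on the bench; bystander
- pen_loupe: pen-shaped loupe, 130 mm long, 21 mm thick, lying on the bench; bystander
- marker: marker pen, 135 mm long, lying on the bench; bystander
There are look-alikes about, which are no part of the job. What is shaped like the long_arbor but green is not meant.

How it is judged (in metres and radians):
On the way, in this order (a step that is already met when the one before it is completed fails the run):
1. the long arbor, held in the gripper, pushes the keeper of its hook open with its eye (contact force between the fingers and long_arbor above 0.5 N and ((value of joint keeper_left above 0.4 rad and distance between long_arbor_eye and hook_left below 0.08 m) or (value of joint keeper_right above 0.4 rad and distance between long_arbor_eye and hook_right below 0.08 m))).
2. the long arbor stands upright in the cup, let go, its flange on the rim (horizontal distance between long_arbor_grip and cup_mouth below 0.008 m and z of long_arbor in the frame of cup_mouth below -0.044 m and angle between long_arbor's own z axis and vertical below 0.08 rad and contact force between the fingers and long_arbor below 0.1 N), for 0.2 s.
3. the carriage is home at its stop, the arbor still standing in the cup and touching the stylus (value of joint carriage above 0.067 m and value of joint stylus above 0.0005 m and horizontal distance between long_arbor_grip and cup_mouth below 0.008 m and angle between long_arbor's own z axis and vertical below 0.08 rad), for 0.2 s.
4. the clamp lever is swung shut (value of joint lever above 1.3 rad and value of joint carriage above 0.067 m), for 0.2 s.
At the end, for the whole second after the job is handed in: Long arbor at rest in the cup: axis within 8 mm and 0.08 rad of upright, foot 44 mm or more below the rim; carriage within 3 mm of its stop, stylus pressed by the arbor; lever past 1.3 rad; short arbor within 30 mm of its place; keepers shut (all of step 4 and horizontal distance between long_arbor_grip and cup_mouth below 0.008 m and z of long_arbor in the frame of cup_mouth below -0.044 m and angle between long_arbor's own z axis and vertical below 0.08 rad and linear speed of long_arbor below 0.02 m/s and value of joint stylus above 0.0005 m and distance of short_arbor_grip from where it was at the start of the episode below 0.03 m and value of joint each of keeper_left, keeper_right below 0.1 rad); the robot touches nothing.
It fails at once if the long arbor falls freely (dropped): faster than 0.5 m/s while not held (linear speed of long_arbor above 0.5 m/s and contact force between the fingers and long_arbor below 0.05 N).
It fails at once if the short arbor is knocked off or moved by more than 60 mm (distance of short_arbor_grip from where it was at the start of the episode above 0.06 m).
It fails at once if a bystander is moved by more than 40 mm (distance of any of cup_wheel, oil_stone, pen_loupe, marker from where it was at the start of the episode above 0.04 m).
It also fails if it takes over 64 s, if anything falls off the work surface, if the arm or the gripper's body presses on something with over 40 N, if the wrist force passes 120 N, or if a joint passes its speed limit or range.

### The arm

A 6-joint arm with a two-finger parallel gripper is mounted at the origin on a cart in front of the work surface, level with it; the furniture and walls round the work are solid. World frame = base frame: x ahead of the robot, y to its left, z up, the work surface at z = 0. Lengths are in m, angles in degrees, forces in N, time in s.
With the tool pointing down it reaches from about 0.3 to 0.875 m from the base axis. Payload 6.4 kg.
Tool frame: the origin (TCP) lies at the very end of the fingers, on their centre line; the grasp point (between the pads) lies 19 mm behind it; z points along the fingers, y is the direction in which the jaws open and shut (so a half turn about z gives the same grasp; the last joint's range is limited). The gripper opens to 88 mm and grips with 3 to 60 N. Pads are 18 mm wide; open, the fingers measure 123 mm over their backs; the gripper's body (75 mm by 187 mm) begins 45 mm behind the grasp point.
Start: joints at [58.253, 10.359, 92.074, -0, 77.567, -11.82], TCP at [0.196, 0.541, 0.239] pointing down, gripper open.
Joint ranges: [-171.53, 171.53], [-51.25, 118.39], [17.06, 147.69], [-65.23, 245.23], [0, 150.52], [-178.68, 178.68]. Speed limits (degrees/s): [147.25, 147.25, 172.46, 180, 180, 180].

### API

Orientations are given as [roll, pitch, yaw] about the fixed x, y, z axes, in that order (R = Rz(yaw) Ry(pitch) Rx(roll)).
In Python, from cell import robot, eyes, order gives the robot as it stands.
- The arm moves only by the tool servo_tool, never from a script. Its argument "deltas" is one flat list of numbers, 4 for each row, row after row: the shift along the tool's x, y, z in m, then the turn about the tool's z in degrees. A call has exactly 5 rows; each row is the pose to reach, as a shift and turn from the pose commanded when the call began, along the tool's axes at that moment; what a row does not reach only later rows make up. A row lasts 1/12 s, in which the tool goes at most 41.7 mm and 7.16 degrees, less where a joint would pass 70% of its speed; a pose out of reach is approached as far as the arm can. A call with a gripper value outside its range is refused whole. "jaw" is the closure, from -1 (fully open) to 1 (shut), set as the call begins (left out, the last holds). The fingers move at their own pace and stop on an object; the grip force is fixed at half the most. Time passes only in rows, so rows that repeat a pose let the fingers close, or fill a call up. It gives the time, the measured TCP pose, the force and the opening at its end, in the units of the state.
- robot.get_obs(): the state, without advancing time (a new reading comes with each control period).
- eyes.capture(name): name is "scene" or "top" or "wrist"; returns a dict with "frame" (480x640x3 uint8, blue, green, red), "fx", "fy", "cx", "cy" (pixels), "rvec" (rotation vector, rad) and "tvec" (3), from world to camera coordinates, as OpenCV has them; the wrist camera has in their place "T_tool_cam" (4x4, takes a point from camera to tool coordinates, whose origin is the TCP and whose axes are the flange's). Camera axes: x right, y down, z forward; pixel columns grow to the right and rows downward; lengths in m; the calibration is good to about 2 mm. A picture is of the moment at which its call begins: read the wrist's pose just before it. There is no depth.
- order.sign_off(): hands the job in, once; it reports no verdict.
The state is a dict: "t": time; "q": joint angles; "joint_vel": joint speeds; "joint_efforts": joint torques, N m; "position": TCP position; "eef_rot": TCP orientation; "contact_force": force on the tool from outside, world axes, zero at the start; "ft_torque": the same for the moment, N m; "gripper_width": finger opening in m.
Only numpy, scipy, OpenCV 4.12 (cv2) and the standard library are available. Lean on these libraries where they do the work, as an engineer would, in place of code of your own. Each camera call takes 0.05 s, during which the arm holds its last target. There are 200 camera calls.

## Working session

There is one attempt and no reset: what is moved stays moved. The work goes in short steps, Python scripts to look and compute and a tool call to move; the robot and the scene stay as the last step left them, time stands still between calls to the robot, and variables do not carry over. Pictures are saved under pics/ and viewed, about 8 in all and at most 12, crops included, and the job is handed in when it is done.

Besides the shell and the picture viewer there is one more tool, called after "Call:" by a JSON object that holds its "api" and its "payload". servo_tool: Moves the arm, as the interface text tells. Its arguments: {"type":"object","properties":{"deltas":{"type":"array","items":{"type":"number"}},"jaw":{"type":"number"}},"required":["deltas"]}

```bash
ls; mkdir -p pics
cat > h.py <<'E'
import numpy as np, cv2, json
from cell import robot, eyes, order
from scipy.spatial.transform import Rotation as R
def cap(n,save=None):
    o=robot.get_obs(); c=eyes.capture(n)
    K=np.array([[c['fx'],0,c['cx']],[0,c['fy'],c['cy']],[0,0,1.]])
    if n=='wrist':
        T=np.eye(4); T[:3,:3]=R.from_euler('xyz',o['eef_rot'],degrees=True).as_matrix(); T[:3,3]=o['position']
        W=T@np.array(c['T_tool_cam']); Rw=W[:3,:3].T; t=-Rw@W[:3,3]
    else:
        Rw=cv2.Rodrigues(np.array(c['rvec'],float))[0]; t=np.array(c['tvec'],float).ravel()
    if save:
        cv2.imwrite(f'pics/{save}.png',c['frame']); np.savez(f'pics/{save}.npz',K=K,R=Rw,t=t)
    return c['frame'],K,Rw,t
def load(s):
    d=np.load(f'pics/{s}.npz'); return cv2.imread(f'pics/{s}.png'),d['K'],d['R'],d['t']
def ray(v,uv):
    _,K,Rw,t=v; d=Rw.T@np.linalg.inv(K)@np.array([uv[0],uv[1],1.]); return -Rw.T@t,d/np.linalg.norm(d)
def onz(v,uv,z):
    o,d=ray(v,uv); return o+d*(z-o[2])/d[2]
def tri(v1,a,v2,b):
    o1,d1=ray(v1,a);o2,d2=ray(v2,b)
    s=np.linalg.lstsq(np.c_[d1,-d2],o2-o1,rcond=None)[0]
    p,q=o1+s[0]*d1,o2+s[1]*d2; return (p+q)/2,np.linalg.norm(p-q)
def proj(v,p):
    _,K,Rw,t=v; c=Rw@np.asarray(p,float)+t; q=K@c; return q[:2]/q[2]
E
python3 - <<'E'
from h import *
o=robot.get_obs(); print(o)
for n in('scene','top','wrist'):
    v=cap(n,n+'0'); print(n,v[1][0,0],v[1][1,2],(-v[2].T@v[3]).round(3))
E
```

```text
pics
{'t': 0.0, 'q': array([ 5.82503683e+01,  1.03991945e+01,  9.21303345e+01, -1.17890315e-03,
        7.75690328e+01, -1.18202721e+01]), 'joint_vel': array([ 0.0309871 , -0.03894003, -0.01036234, -0.01963735, -0.07421423,
       -0.04129677]), 'joint_efforts': array([ 7.36295692e-05, -4.33871126e+01, -3.41860378e+01,  7.02629657e-02,
        3.83092964e-02, -1.06080290e-04]), 'position': array([0.19569932, 0.54010488, 0.23784779]), 'eef_rot': array([-1.79903292e+02, -1.90632168e-02,  1.60070879e+02]), 'contact_force': array([-0.12024068, -0.06910517, -0.37131675]), 'ft_torque': array([-0.02635754,  0.02683553,  0.00426936]), 'gripper_width': 0.08796362928770325}
scene 604.3158584423734 238.8465117592779 [0.481 1.268 0.905]
top 491.1622617846129 245.78687107073182 [0.368 0.059 1.548]
wrist 334.23359154780394 237.62391462940028 [0.135 0.564 0.383]
```

View pics/scene0.png

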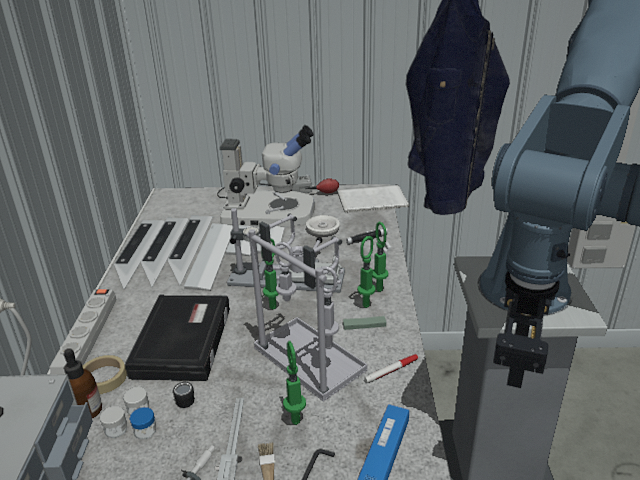

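View pics/top0.png

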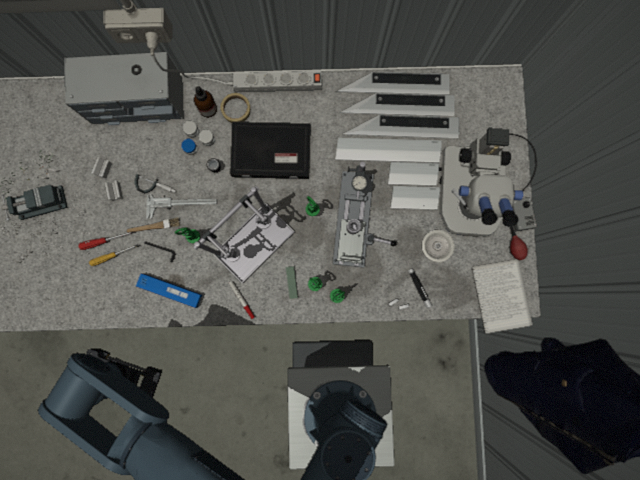

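The scene view shows the drip stand (frame at 320,300) with two grey arbors hanging in it. Four green look-alikes stand on the bench at scene (270,285), (293,395), (367,280) and (381,260). In the top view the stand is at (250,240), the gauge at (355,215) and its lever knob at (393,243).

Run:
```python
from h import *
a=load('scene0')[0][195:395,220:420]; b=load('top0')[0][150:290,180:420]
a=cv2.resize(a,(560,560),interpolation=cv2.INTER_CUBIC); cv2.imwrite('pics/cs.png',a)
b=cv2.resize(b,None,fx=3.3,fy=3.3,interpolation=cv2.INTER_CUBIC); cv2.imwrite('pics/ct.png',b); print(b.shape)
```

```text
(462, 792, 3)
```

View pics/cs.png

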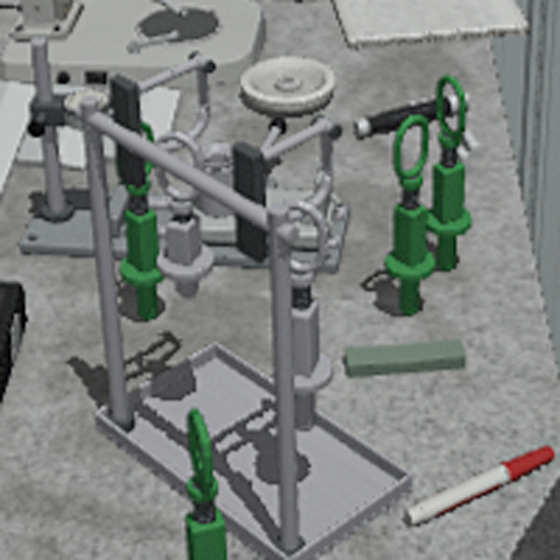

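View pics/ct.png

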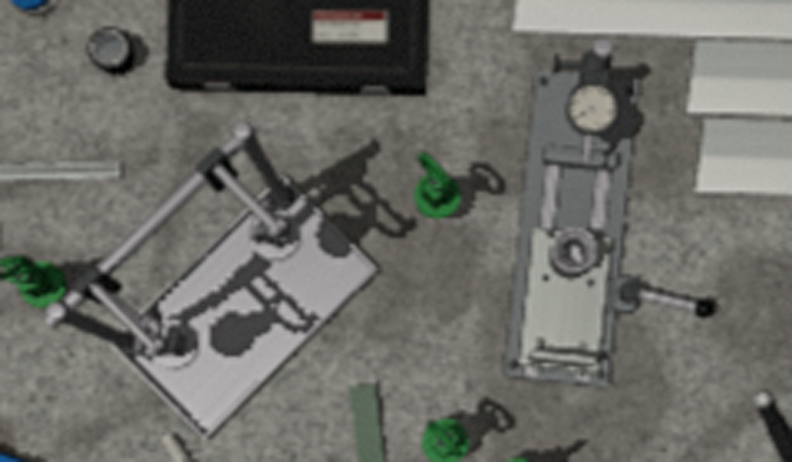

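Scene crop: the near arbor, on the left-hand hook, runs from its eye at cs(305,205) to its foot at (305,428), about 223 px. The far arbor is about 153 px at only slightly smaller scale, so the long arbor is the one on hook_left. The green ones are decoys. Top crop: the arms run from roots (95,283) and (215,165) down and to the right, the cup is at (574,250) and the lever runs from (628,290) to its ball at (706,307).

The servo only turns about tool z, so I'll check clearances over the hook before choosing a grip.

Run:
```python
from h import *
S=load('scene0');T=load('top0')
s=lambda x,y:(220+x*200/560,195+y*200/560); t=lambda x,y:(180+x/3.3,150+y/3.3)
for n,a,b in [('plateL top',(250,145),(95,280)),('plateR top',(122,77),(215,165)),('postL top',(280,212),(57,313)),('postR top',(90,103),(243,132)),
 ('armL end',(333,130),(157,345)),('armR end',(207,64),(285,235)),('lever ball',(345,205),(706,307)),('postR',(90,103),(243,132))]:
    p,e=tri(S,s(*a),T,t(*b)); print(n,p.round(3),round(e,4))
for n,b,z in [('armLroot',(95,283),.322),('armLend',(157,345),.322),('armRroot',(215,165),.322),('armRend',(283,232),.322),('cup',(574,250),.092),('levpiv',(628,290),.048),('levball',(706,307),.048),('base1',(540,75),.02),('base2',(510,378),.02),('plate',(565,357),.088),('tray1',(207,435),.018),('tray2',(378,268),.018),('dial',(592,106),.13)]:
    print(n,onz(T,t(*b),z).round(3))
```

```text
plateL top [0.528 0.326 0.333] 0.0025
plateR top [0.617 0.234 0.334] 0.004
postL top [0.508 0.362 0.304] 0.0006
postR top [0.646 0.216 0.304] 0.0008
armL end [0.476 0.282 0.318] 0.0079
armR end [0.562 0.183 0.316] 0.0003
lever ball [ 0.496 -0.191 -0.048] 0.0799
postR [0.646 0.216 0.304] 0.0008
armLroot [0.528 0.328 0.322]
armLend [0.48  0.281 0.322]
armRroot [0.617 0.236 0.322]
armRend [0.564 0.184 0.322]
cup [ 0.577 -0.056  0.092]
levpiv [ 0.544 -0.108  0.048]
levball [ 0.526 -0.18   0.048]
base1 [ 0.758 -0.035  0.02 ]
base2 [0.467 0.003 0.02 ]
plate [ 0.48  -0.045  0.088]
tray1 [0.421 0.29  0.018]
tray2 [0.575 0.125 0.018]
dial [ 0.7   -0.074  0.13 ]
```

Plate tops are at z≈0.334 and the posts at 0.304. With the tool straight down, the 64 mm fingers can't reach the block under the hook because the body would hit the arm and plates. I'll move up towards the limit of reach and watch how the orientation behaves there, as a tilt would help.

Call:
{"api": "servo_tool", "payload": {"deltas": [0,0,-0.04,0,0,0,-0.08,0,0,0,-0.12,0,0,0,-0.16,0,0,0,-0.2,0], "jaw": -1}}

```text
t: 0.57
position: [0.1957, 0.5402, 0.4404]
eef_rot: [-180.0, -0.0, 160.1]
contact_force: [0.2, 1.5, -0.4]
gripper_width: 0.0882
```

Call:
{"api": "servo_tool", "payload": {"deltas": [0,0,-0.04,0,0,0,-0.08,0,0,0,-0.12,0,0,0,-0.16,0,0,0,-0.2,0]}}

```text
t: 0.98
position: [0.1956, 0.5401, 0.6405]
eef_rot: [-180.0, -0.0, 160.1]
contact_force: [0.2, 0.9, 0.8]
gripper_width: 0.0882
```

Call:
{"api": "servo_tool", "payload": {"deltas": [0,0,-0.04,0,0,0,-0.08,0,0,0,-0.12,0,0,0,-0.16,0,0,0,-0.2,0]}}

```text
t: 1.4
position: [0.1864, 0.5126, 0.7731]
eef_rot: [179.1, -0.0, 160.1]
contact_force: [-1.1, 0.7, 0.8]
gripper_width: 0.0877
```

Call:
{"api": "servo_tool", "payload": {"deltas": [0,0,-0.04,0,0,0,-0.08,0,0,0,-0.12,0,0,0,-0.16,0,0,0,-0.2,0]}}

```text
t: 1.82
position: [0.1654, 0.457, 0.816]
eef_rot: [177.8, 0.0, 160.1]
contact_force: [0.6, 0.0, -0.4]
gripper_width: 0.088
```

```bash
python3 -c "
from h import *
o=robot.get_obs(); print(o['q'].round(2),o['position'],o['eef_rot'],o['joint_vel'].round(1))"
```

```text
[ 55.73  14.99  17.08   0.91 145.75 -13.58] [0.16544487 0.45699281 0.81601283] [1.77766470e+02 4.44096875e-02 1.60073241e+02] [-3.3 -7.1  0.3  0.4  8.3 -2.9]
```

Call:
{"api": "servo_tool", "payload": {"deltas": [0,-0.04,-0.04,0,0,-0.08,-0.08,0,0,-0.12,-0.12,0,0,-0.16,-0.16,0,0,-0.2,-0.2,0]}}

```text
t: 2.23
position: [0.1309, 0.3648, 0.8747]
eef_rot: [174.5, 1.4, 160.0]
contact_force: [-0.6, 0.2, -0.1]
gripper_width: 0.0881
```

Call:
{"api": "servo_tool", "payload": {"deltas": [0,-0.04,-0.04,0,0,-0.08,-0.08,0,0,-0.12,-0.12,0,0,-0.16,-0.16,0,0,-0.2,-0.2,0]}}

```text
t: 2.65
position: [0.1133, 0.333, 0.8972]
eef_rot: [171.1, 3.1, 159.8]
contact_force: [-0.3, 0.8, 0.1]
gripper_width: 0.0881
```

Call:
{"api": "servo_tool", "payload": {"deltas": [0,0,0.04,0,0,0,0.08,0,0,0,0.08,0,0,0,0.08,0,0,0,0.08,0]}}

```text
t: 3.07
position: [0.1217, 0.3434, 0.8173]
eef_rot: [171.3, 3.0, 159.8]
contact_force: [0.3, -0.1, 1.1]
gripper_width: 0.0882
```

```bash
python3 -c "
from h import *
o=robot.get_obs(); print(o['q'].round(2),o['position'],o['eef_rot'],o['joint_vel'].round(1))"
```

```text
[ 51.74  -8.41  42.54  -0.18 136.71 -18.42] [0.12167725 0.34341833 0.81729192] [171.33166821   2.97823458 159.78973186] [-0.1 -0.1 -6.5 -0.1  1.2 -0.1]
```

The tilt gained at the reach limit persists, because the next call starts from the pose actually reached. That lets me lean the tool towards the hook's root direction (azimuth ≈44°). I'll turn tool x to that azimuth and then ratchet the tilt.

Call:
{"api": "servo_tool", "payload": {"deltas": [-0.02,-0.01,0,7,-0.03,-0.015,0,14,-0.04,-0.02,0,21,-0.051,-0.026,0,28,-0.051,-0.026,0,29]}}

```text
t: 3.48
position: [0.1615, 0.3005, 0.8191]
eef_rot: [170.6, -1.6, 130.8]
contact_force: [-0.2, -0.1, -0.8]
gripper_width: 0.0879
```

Call:
{"api": "servo_tool", "payload": {"deltas": [0,0,0,7,0,0,0,14,0,0,0,21,0,0,0,28,0,0,0,35]}}

```text
t: 3.9
position: [0.1603, 0.3016, 0.8187]
eef_rot: [173.2, -6.7, 96.3]
contact_force: [0.4, -0.2, 0.0]
gripper_width: 0.0881
```

Call:
{"api": "servo_tool", "payload": {"deltas": [0,0,0,7,0,0,0,14,0,0,0,21,0,0,0,28,0,0,0,35]}}

```text
t: 4.32
position: [0.1603, 0.3016, 0.8187]
eef_rot: [178.3, -9.4, 61.0]
contact_force: [-0.1, -0.4, -0.6]
gripper_width: 0.0881
```

Call:
{"api": "servo_tool", "payload": {"deltas": [-0.03,0,0,7,-0.06,0,0,14,-0.09,0,0,17,-0.12,0,-0.03,17,-0.16,0,-0.06,17]}}

```text
t: 4.73
position: [0.0859, 0.1729, 0.8405]
eef_rot: [-179.1, -9.5, 44.3]
contact_force: [-0.1, -1.1, 1.2]
gripper_width: 0.0882
```

```bash
cat > st.py <<'E'
from h import *
o=robot.get_obs(); M=R.from_euler('xyz',o['eef_rot'],degrees=True).as_matrix(); z=M[:,2]
print('t',round(o['t'],2),'q',o['q'].round(1),'p',o['position'].round(4),'tilt',np.degrees(np.arccos(-z[2])).round(1),'az',np.degrees(np.arctan2(z[1],z[0])).round(1),'F',o['contact_force'].round(1),'w',round(o['gripper_width'],4))
print(M.round(3).tolist())
E
python3 st.py
```

```text
t 4.73 q [ 13.3 -26.4  49.1  11.1 149.2  68.9] p [0.0859 0.1729 0.8405] tilt 9.5 az 49.9 F [-0.1 -1.1  1.2] w 0.0882
[[0.706, 0.7, 0.106], [0.689, -0.714, 0.126], [0.165, -0.016, -0.986]]
```

Call:
{"api": "servo_tool", "payload": {"deltas": [0,-0.03,0,0,0,-0.05,0,0,-0.02,-0.05,-0.04,0,-0.04,-0.05,-0.08,0,-0.06,-0.05,-0.12,0]}}

```text
t: 5.15
position: [0.0063, 0.1893, 0.8847]
eef_rot: [-179.4, -11.8, 43.8]
contact_force: [0.1, -0.8, 0.2]
gripper_width: 0.0881
```

Call:
{"api": "servo_tool", "payload": {"deltas": [-0.03,0,-0.03,0,-0.06,0,-0.06,0,-0.09,0,-0.09,0,-0.12,0,-0.12,0,-0.15,0,-0.15,0]}}

```text
t: 5.57
position: [-0.0795, 0.1387, 0.8844]
eef_rot: [-178.3, -13.4, 44.0]
contact_force: [0.3, 0.6, 0.2]
gripper_width: 0.0879
```

```bash
python3 st.py
```

```text
t 5.57 q [ 94.8 -20.   38.2 -19.1 150.5 123.1] p [-0.0795  0.1387  0.8844] tilt 13.5 az 51.3 F [0.3 0.6 0.2] w 0.0879
[[0.7, 0.699, 0.146], [0.675, -0.715, 0.183], [0.232, -0.029, -0.972]]
```

Call:
{"api": "servo_tool", "payload": {"deltas": [0.03,0.006,0.015,0,0.06,0.012,0.03,0,0.09,0.018,0.045,0,0.12,0.024,0.06,0,0.16,0.032,0.08,0]}}

```text
t: 5.98
position: [0.0142, 0.2054, 0.8577]
eef_rot: [-178.5, -13.7, 44.4]
contact_force: [-1.6, 0.9, -0.4]
gripper_width: 0.0879
```

Call:
{"api": "servo_tool", "payload": {"deltas": [0.03,0.006,0.015,0,0.06,0.012,0.03,0,0.09,0.018,0.045,0,0.12,0.024,0.06,0,0.16,0.032,0.08,0]}}

```text
t: 6.4
position: [0.1597, 0.3037, 0.8164]
eef_rot: [-178.6, -13.5, 44.0]
contact_force: [0.1, -0.3, 0.7]
gripper_width: 0.0879
```

Call:
{"api": "servo_tool", "payload": {"deltas": [0.03,0.006,0,0,0.06,0.012,0,0,0.1,0.018,0,0,0.14,0.024,0,0,0.18,0.032,0,0]}}

```text
t: 6.82
position: [0.3061, 0.4002, 0.8475]
eef_rot: [-178.5, -13.3, 44.0]
contact_force: [22.3, -3.6, 37.0]
gripper_width: 0.0879
```

```bash
python3 st.py
```

```text
t 6.82 q [ 37.1  12.   17.    4.6 137.9  86.7] p [0.3061 0.4002 0.8475] tilt 13.4 az 50.5 F [22.3 -3.6 37. ] w 0.0879
[[0.7, 0.699, 0.147], [0.676, -0.715, 0.179], [0.23, -0.025, -0.973]]
```

Call:
{"api": "servo_tool", "payload": {"deltas": [0.04,0,0,0,0.08,0,0,0,0.12,0,0,0,0.16,0,0,0,0.2,0,0,0]}}

```text
t: 7.23
position: [0.3755, 0.4584, 0.8025]
eef_rot: [-178.3, -14.8, 43.9]
contact_force: [0.8, -0.6, 0.2]
gripper_width: 0.0882
```

```bash
python3 st.py
```

```text
t 7.23 q [ 37.4  17.8  17.1   4.3 130.5  86.6] p [0.3755 0.4584 0.8025] tilt 14.9 az 50.4 F [ 0.8 -0.6  0.2] w 0.0882
[[0.697, 0.698, 0.164], [0.67, -0.715, 0.198], [0.255, -0.028, -0.966]]
```

Call:
{"api": "servo_tool", "payload": {"deltas": [0.036,0,-0.02,0,0.072,0,-0.04,0,0.11,0,-0.06,0,0.15,0,-0.08,0,0.19,0,-0.1,0]}}

```text
t: 7.65
position: [0.4019, 0.4711, 0.7926]
eef_rot: [-178.2, -16.4, 43.8]
contact_force: [-0.1, -0.1, 0.7]
gripper_width: 0.0879
```

Call:
{"api": "servo_tool", "payload": {"deltas": [0.3,0,-0.1,0,0.3,0,-0.1,0,0.3,0,-0.1,0,0.3,0,-0.1,0,0.3,0,-0.1,0]}}

```text
t: 8.07
position: [0.4443, 0.4991, 0.7651]
eef_rot: [-178.0, -17.8, 43.7]
contact_force: [0.0, 0.0, 0.2]
gripper_width: 0.0879
```

```bash
python3 st.py
```

```text
t 8.07 q [ 36.1  22.4  17.1   5.1 123.   85.6] p [0.4443 0.4991 0.7651] tilt 17.9 az 50.1 F [0.  0.  0.2] w 0.0879
[[0.688, 0.698, 0.198], [0.657, -0.716, 0.236], [0.306, -0.033, -0.951]]
```

Call:
{"api": "servo_tool", "payload": {"deltas": [0.3,0,-0.2,0,0.3,0,-0.2,0,0.3,0,-0.2,0,0.3,0,-0.2,0,0.3,0,-0.2,0]}}

```text
t: 8.48
position: [0.4559, 0.4975, 0.77]
eef_rot: [-177.9, -19.6, 43.6]
contact_force: [-0.1, 0.4, -1.1]
gripper_width: 0.0883
```

Call:
{"api": "servo_tool", "payload": {"deltas": [0.3,0,-0.2,0,0.3,0,-0.2,0,0.3,0,-0.2,0,0.3,0,-0.2,0,0.3,0,-0.2,0]}}

```text
t: 8.9
position: [0.4656, 0.4955, 0.7751]
eef_rot: [-177.8, -21.2, 43.5]
contact_force: [-0.1, -0.1, -0.2]
gripper_width: 0.0881
```

Call:
{"api": "servo_tool", "payload": {"deltas": [0.3,0,-0.1,0,0.3,0,-0.1,0,0.3,0,-0.1,0,0.3,0,-0.1,0,0.3,0,-0.1,0]}}

```text
t: 9.32
position: [0.4939, 0.5148, 0.7582]
eef_rot: [-177.6, -22.8, 43.5]
contact_force: [-0.4, -0.1, 0.0]
gripper_width: 0.0883
```

Call:
{"api": "servo_tool", "payload": {"deltas": [0.3,0,-0.1,0,0.3,0,-0.1,0,0.3,0,-0.1,0,0.3,0,-0.1,0,0.3,0,-0.1,0]}}

```text
t: 9.73
position: [0.5156, 0.5289, 0.7488]
eef_rot: [-177.6, -24.6, 43.4]
contact_force: [0.2, 0.5, -0.6]
gripper_width: 0.088
```

```bash
python3 st.py
```

```text
t 9.73 q [ 33.8  25.3  17.1   7.  113.5  84. ] p [0.5156 0.5289 0.7488] tilt 24.7 az 49.3 F [ 0.2  0.5 -0.6] w 0.088
[[0.661, 0.699, 0.273], [0.625, -0.714, 0.316], [0.416, -0.039, -0.909]]
```

Call:
{"api": "servo_tool", "payload": {"deltas": [0.3,0.1,-0.15,0,0.3,0.1,-0.15,0,0.3,0.1,-0.15,0,0.3,0.1,-0.15,0,0.3,0.1,-0.15,0]}}

```text
t: 10.15
position: [0.5531, 0.4956, 0.7567]
eef_rot: [-177.6, -26.4, 43.2]
contact_force: [-0.5, 0.2, 0.9]
gripper_width: 0.0879
```

Call:
{"api": "servo_tool", "payload": {"deltas": [0.3,0.1,-0.15,0,0.3,0.1,-0.15,0,0.3,0.1,-0.15,0,0.3,0.1,-0.15,0,0.3,0.1,-0.15,0]}}

```text
t: 10.57
position: [0.5818, 0.4669, 0.7643]
eef_rot: [-177.6, -28.2, 43.2]
contact_force: [0.3, -0.5, -0.5]
gripper_width: 0.0882
```

Call:
{"api": "servo_tool", "payload": {"deltas": [0.3,0.1,-0.1,0,0.3,0.1,-0.1,0,0.3,0.1,-0.1,0,0.3,0.1,-0.1,0,0.3,0.1,-0.1,0]}}

```text
t: 10.98
position: [0.617, 0.4499, 0.7598]
eef_rot: [-177.7, -30.0, 43.1]
contact_force: [0.4, -0.1, 0.2]
gripper_width: 0.0885
```

Call:
{"api": "servo_tool", "payload": {"deltas": [0.3,0.1,-0.1,0,0.3,0.1,-0.1,0,0.3,0.1,-0.1,0,0.3,0.1,-0.1,0,0.3,0.1,-0.1,0]}}

```text
t: 11.4
position: [0.6442, 0.4329, 0.7605]
eef_rot: [-178.0, -31.8, 43.0]
contact_force: [-0.5, -0.2, -0.2]
gripper_width: 0.0881
```

```bash
python3 st.py
```

```text
t 11.4 q [ 19.5  25.9  17.1  14.8 107.4  74. ] p [0.6442 0.4329 0.7605] tilt 31.9 az 46.9 F [-0.5 -0.2 -0.2] w 0.0881
[[0.621, 0.696, 0.361], [0.58, -0.718, 0.386], [0.528, -0.03, -0.849]]
```

Call:
{"api": "servo_tool", "payload": {"deltas": [0.3,0.05,-0.1,0,0.3,0.05,-0.1,0,0.3,0.05,-0.1,0,0.3,0.05,-0.1,0,0.3,0.05,-0.1,0]}}

```text
t: 11.82
position: [0.6515, 0.4341, 0.7677]
eef_rot: [-178.2, -33.7, 43.0]
contact_force: [-0.2, 0.1, -0.4]
gripper_width: 0.0881
```

Call:
{"api": "servo_tool", "payload": {"deltas": [0.3,0.03,-0.1,0,0.3,0.03,-0.1,0,0.3,0.03,-0.1,0,0.3,0.03,-0.1,0,0.3,0.03,-0.1,0]}}

```text
t: 12.23
position: [0.651, 0.4399, 0.7787]
eef_rot: [-178.4, -35.6, 42.9]
contact_force: [-0.4, 0.1, 0.3]
gripper_width: 0.088
```

Call:
{"api": "servo_tool", "payload": {"deltas": [0.3,0,-0.1,0,0.3,0,-0.1,0,0.3,0,-0.1,0,0.3,0,-0.1,0,0.3,0,-0.1,0]}}

```text
t: 12.65
position: [0.6398, 0.4537, 0.7939]
eef_rot: [-178.6, -37.5, 42.9]
contact_force: [-0.2, 0.6, 0.5]
gripper_width: 0.0883
```

Call:
{"api": "servo_tool", "payload": {"deltas": [0.3,0,-0.1,0,0.3,0,-0.1,0,0.3,0,-0.1,0,0.3,0,-0.1,0,0.3,0,-0.1,0]}}

```text
t: 13.07
position: [0.6286, 0.4631, 0.8104]
eef_rot: [-178.8, -39.4, 42.8]
contact_force: [0.9, 0.3, 0.4]
gripper_width: 0.0883
```

Call:
{"api": "servo_tool", "payload": {"deltas": [0.3,0,-0.1,0,0.3,0,-0.1,0,0.3,0,-0.1,0,0.3,0,-0.1,0,0.3,0,-0.1,0]}}

```text
t: 13.48
position: [0.6169, 0.4692, 0.8283]
eef_rot: [-178.9, -41.4, 42.8]
contact_force: [-0.4, -0.1, -0.7]
gripper_width: 0.0882
```

Call:
{"api": "servo_tool", "payload": {"deltas": [0.3,0,-0.1,0,0.3,0,-0.1,0,0.3,0,-0.1,0,0.3,0,-0.1,0,0.3,0,-0.1,0]}}

```text
t: 13.9
position: [0.6047, 0.4724, 0.8472]
eef_rot: [-179.0, -43.3, 42.7]
contact_force: [-0.1, 0.0, 1.0]
gripper_width: 0.0878
```

```bash
python3 st.py
```

```text
t 13.9 q [ 23.4  21.1  17.1  14.3 100.1  78.2] p [0.6047 0.4724 0.8472] tilt 43.3 az 44.1 F [-0.1  0.   1. ] w 0.0878
[[0.535, 0.687, 0.492], [0.494, -0.727, 0.478], [0.686, -0.012, -0.728]]
```

Call:
{"api": "servo_tool", "payload": {"deltas": [0.3,0,-0.1,0,0.3,0,-0.1,0,0.3,0,-0.1,0,0.3,0,-0.1,0,0.3,0,-0.1,0]}}

```text
t: 14.32
position: [0.5919, 0.4729, 0.8671]
eef_rot: [-179.1, -45.2, 42.7]
contact_force: [0.1, 0.3, 0.1]
gripper_width: 0.0882
```

Call:
{"api": "servo_tool", "payload": {"deltas": [0.3,0,-0.1,0,0.3,0,-0.1,0,0.3,0,-0.1,0,0.3,0,-0.1,0,0.3,0,-0.1,-1]}}

```text
t: 14.73
position: [0.5787, 0.471, 0.8876]
eef_rot: [179.7, -47.2, 44.1]
contact_force: [-0.1, -0.2, 0.2]
gripper_width: 0.088
```

```bash
cat >> st.py <<'E'
import sys
if len(sys.argv)>3:
    tgt=np.array([float(a) for a in sys.argv[1:4]]); print('tool delta',(M.T@(tgt-o['position'])).round(4))
E
python3 st.py .40 .215 .40; python3 -c "
from h import *
S=load('scene0'); print(proj(S,(.498,.299,.157)),'want ~328,315'); print(proj(S,(.498,.299,.27)), 'eye ~',220+305*.357,195+205*.357)"
```

```text
t 14.73 q [24.  18.3 17.1 14.5 98.9 78.3] p [0.5787 0.471  0.8876] tilt 47.2 az 43.8 F [-0.1 -0.2  0.2] w 0.088
[[0.488, 0.694, 0.53], [0.474, -0.72, 0.507], [0.733, 0.003, -0.68]]
tool delta [-0.566   0.0587  0.107 ]
[327.10521799 314.29681167] want ~328,315
[325.87276773 267.23103122] eye ~ 328.885 268.185
```

Call:
{"api": "servo_tool", "payload": {"deltas": [-0.038,0.004,0.007,0,-0.076,0.008,0.014,0,-0.114,0.012,0.021,0,-0.152,0.016,0.028,0,-0.19,0.02,0.035,0]}}

```text
t: 15.15
position: [0.5244, 0.3934, 0.7397]
eef_rot: [179.7, -47.1, 44.2]
contact_force: [0.7, 0.1, 0.6]
gripper_width: 0.0881
```

Call:
{"api": "servo_tool", "payload": {"deltas": [-0.038,0.004,0.007,0,-0.076,0.008,0.014,0,-0.114,0.012,0.021,0,-0.152,0.016,0.028,0,-0.19,0.02,0.035,0]}}

```text
t: 15.57
position: [0.4639, 0.3068, 0.5769]
eef_rot: [179.7, -47.1, 44.2]
contact_force: [-0.6, -1.1, 0.2]
gripper_width: 0.088
```

Call:
{"api": "servo_tool", "payload": {"deltas": [-0.038,0.004,0.007,0,-0.076,0.008,0.014,0,-0.114,0.012,0.021,0,-0.152,0.016,0.028,0,-0.19,0.02,0.035,0]}}

```text
t: 15.98
position: [0.4036, 0.2206, 0.414]
eef_rot: [179.7, -47.1, 44.3]
contact_force: [-0.4, -0.3, 0.3]
gripper_width: 0.0883
```

```bash
python3 st.py .449 .253 .21
```

```text
t 15.98 q [-13.8 -44.  124.9  40.1  73.8  29.4] p [0.4036 0.2206 0.414 ] tilt 47.2 az 43.8 F [-0.4 -0.3  0.3] w 0.0883
[[0.487, 0.695, 0.529], [0.475, -0.719, 0.507], [0.733, 0.004, -0.68]]
tool delta [-0.1121  0.0074  0.1792]
```

Call:
{"api": "servo_tool", "payload": {"deltas": [-0.011,0.001,0.018,0,-0.022,0.001,0.036,0,-0.034,0.002,0.054,0,-0.045,0.003,0.072,0,-0.056,0.004,0.09,0]}}

```text
t: 16.4
position: [0.4277, 0.2369, 0.3126]
eef_rot: [179.6, -47.1, 44.2]
contact_force: [1.5, 0.2, 1.2]
gripper_width: 0.088
```

Call:
{"api": "servo_tool", "payload": {"deltas": [-0.014,0.001,0.022,0,-0.028,0.001,0.045,0,-0.042,0.002,0.067,0,-0.056,0.003,0.089,0,-0.056,0.003,0.089,0]}}

```text
t: 16.82
position: [0.4467, 0.2539, 0.2061]
eef_rot: [-179.7, -46.7, 43.8]
contact_force: [-1.6, 0.5, -1.2]
gripper_width: 0.0881
```

```bash
python3 st.py .502 .303 .142
python3 - <<'E'
from h import *
v=cap('wrist','w1')
h=np.array([.725,.688,0])
for n,p in [('grip',(.498,.299,.157)),('eye',(.498,.299,.269)),('foot',(.498,.299,.073))]: print(n,proj(v,p).round(0))
E
```

```text
t 16.82 q [ -4.5 -19.5 136.1  54.   42.5   7. ] p [0.4467 0.2539 0.2061] tilt 46.7 az 44.2 F [-1.6  0.5 -1.2] w 0.0881
[[0.495, 0.694, 0.522], [0.474, -0.72, 0.507], [0.728, -0.003, -0.686]]
tool delta [0.004  0.0033 0.0977]
grip [326. 230.]
eye [328.  82.]
foot [325. 280.]
```

View pics/w1.png

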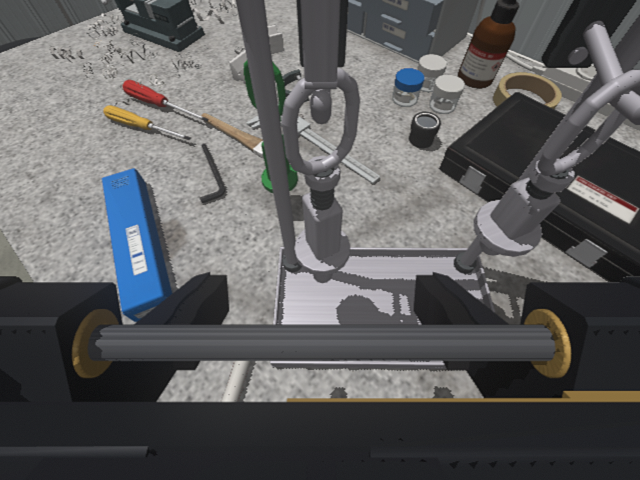

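The wrist view shows the long arbor between the open fingers: block at (323,232), predicted (326,230), with its eye above at (320,110). The other arbor is at right (520,210) and clear. I'm approaching along tool z.

Call:
{"api": "servo_tool", "payload": {"deltas": [0.001,0,0.012,0,0.002,0.001,0.025,0,0.003,0.001,0.038,0,0.004,0.001,0.05,0,0.004,0.001,0.05,0]}}

```text
t: 17.28
position: [0.4797, 0.2806, 0.1824]
eef_rot: [179.7, -47.2, 44.2]
contact_force: [-0.5, 0.5, 0.1]
gripper_width: 0.0882
```

Call:
{"api": "servo_tool", "payload": {"deltas": [0,0,0.01,0,0,0,0.02,0,0,0,0.03,0,0,0,0.04,0,0,0,0.047,0]}}

```text
t: 17.7
position: [0.5046, 0.3042, 0.151]
eef_rot: [179.6, -47.3, 44.2]
contact_force: [-0.5, 0.2, 0.7]
gripper_width: 0.0881
```

Call:
{"api": "servo_tool", "payload": {"deltas": [0,0,0,0,0,0,0,0,0,0,0,0,0,0,0,0,0,0,0,0]}}

```text
t: 18.12
position: [0.5036, 0.3037, 0.1495]
eef_rot: [179.7, -47.2, 44.1]
contact_force: [0.3, 0.2, 0.9]
gripper_width: 0.0881
```

```bash
python3 st.py .502 .303 .142
python3 - <<'E'
from h import *
v=cap('wrist','w2'); s=cap('scene','s2')
cv2.imwrite('pics/m2.png',np.hstack([cv2.resize(v[0],(400,300)),cv2.resize(s[0][200:380,250:490],(400,300))]))
E
```

```text
t 18.12 q [  4.7   0.4 128.6  69.9  29.5  -6.3] p [0.5036 0.3037 0.1495] tilt 47.2 az 43.7 F [0.3 0.2 0.9] w 0.0881
[[0.488, 0.694, 0.53], [0.473, -0.72, 0.507], [0.733, 0.003, -0.68]]
tool delta [-0.0066 -0.0006  0.0039]
```

View pics/m2.png

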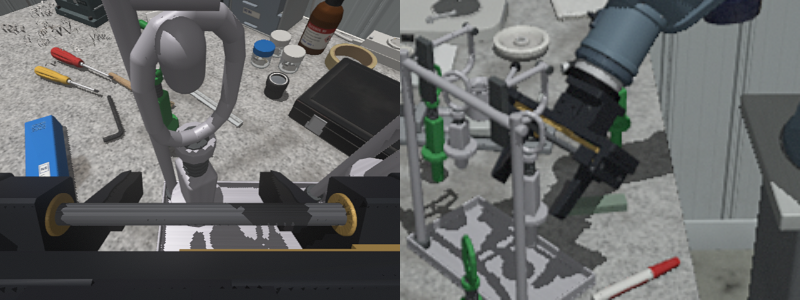

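The fingers straddle the block. The arbor sits about 5 mm left of the jaw centre and the TCP is 7 mm high, so I'll correct both and then close.

Call:
{"api": "servo_tool", "payload": {"deltas": [-0.003,-0.003,0.002,0,-0.006,-0.005,0.004,0,-0.006,-0.005,0.004,0,-0.006,-0.005,0.004,0,-0.006,-0.005,0.004,0]}}

```text
t: 18.63
position: [0.499, 0.3067, 0.1415]
eef_rot: [179.8, -47.1, 44.1]
contact_force: [0.4, -0.2, 0.8]
gripper_width: 0.0881
```

Call:
{"api": "servo_tool", "payload": {"deltas": [0,0,0,0,0,0,0,0,0,0,0,0,0,0,0,0,0,0,0,0], "jaw": 1}}

```text
t: 19.05
position: [0.4993, 0.3066, 0.1418]
eef_rot: [179.7, -47.1, 44.1]
contact_force: [0.8, 0.5, -0.3]
gripper_width: 0.0564
```

Call:
{"api": "servo_tool", "payload": {"deltas": [0,0,0,0,0,0,0,0,0,0,0,0,0,0,0,0,0,0,0,0]}}

```text
t: 19.47
position: [0.4992, 0.3066, 0.1417]
eef_rot: [179.8, -47.1, 44.1]
contact_force: [-0.0, -0.6, 0.2]
gripper_width: 0.0251
```

```bash
python3 st.py
python3 - <<'E'
from h import *
v=cap('wrist','w3'); s=cap('scene','s3')
cv2.imwrite('pics/m3.png',np.hstack([cv2.resize(v[0],(400,300)),cv2.resize(s[0][200:380,250:490],(400,300))]))
E
```

```text
t 19.47 q [  5.2   1.2 129.1  72.   28.7  -8.4] p [0.4992 0.3066 0.1417] tilt 47.1 az 43.7 F [-0.  -0.6  0.2] w 0.0251
[[0.489, 0.693, 0.529], [0.473, -0.72, 0.507], [0.733, 0.003, -0.68]]
```

View pics/m3.png

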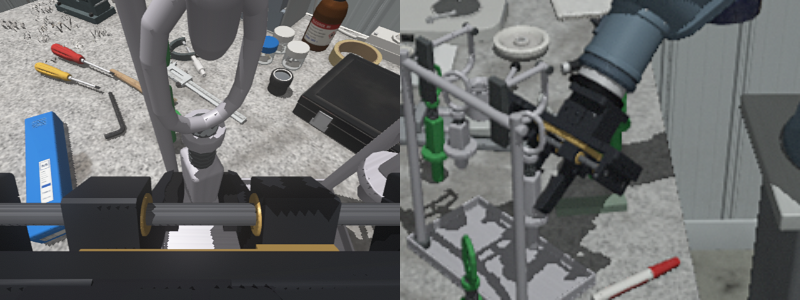

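Call:
{"api": "servo_tool", "payload": {"deltas": [0,0,0,0,0,0,0,0,0,0,0,0,0,0,0,0,0,0,0,0]}}

```text
t: 19.98
position: [0.4992, 0.3066, 0.1417]
eef_rot: [179.8, -47.1, 44.1]
contact_force: [0.6, -0.5, 0.6]
gripper_width: 0.0255
```

Call:
{"api": "servo_tool", "payload": {"deltas": [0.0035,0,-0.0033,0,0.007,0,-0.0065,0,0.0106,0,-0.01,0,0.0141,0,-0.013,0,0.0176,0,-0.0163,0]}}

```text
t: 20.4
position: [0.4984, 0.3068, 0.1652]
eef_rot: [179.8, -47.1, 44.1]
contact_force: [0.5, -0.3, -1.8]
gripper_width: 0.0253
```

```bash
python3 st.py
python3 - <<'E'
from h import *
import numpy as np
# move of 75 mm along hook -x in tool axes
o=robot.get_obs(); M=R.from_euler('xyz',o['eef_rot'],degrees=True).as_matrix()
print((M.T@(-.075*np.array([.725,.688,0]))).round(4))
E
```

```text
t 20.4 q [  5.2  -2.3 128.6  65.3  30.2  -0.8] p [0.4984 0.3068 0.1652] tilt 47.1 az 43.8 F [ 0.5 -0.3 -1.8] w 0.0253
[[0.489, 0.694, 0.528], [0.474, -0.72, 0.507], [0.732, 0.002, -0.681]]
[-0.0511 -0.0006 -0.0549]
```

Run:
```python
from h import *
v=cap('wrist','w4'); s=cap('scene','s4')
a=cv2.resize(s[0][220:340,270:370],(420,504),interpolation=cv2.INTER_CUBIC); b=cv2.resize(v[0][0:480,160:520],(378,504))
cv2.imwrite('pics/m4.png',np.hstack([b,a]))
```

```text
(no output)
```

View pics/m4.png

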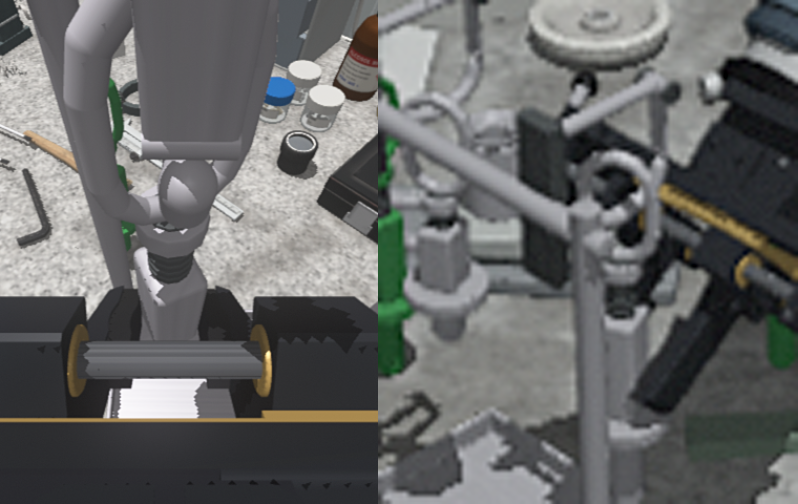

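The eye is lifted clear of the bar, with the hook tip visible inside it, and the fingers hold the near half of the block. Now moving 75 mm out through the keeper.

Call:
{"api": "servo_tool", "payload": {"deltas": [-0.005,0,-0.0055,0,-0.01,0,-0.011,0,-0.015,0,-0.0165,0,-0.02,0,-0.022,0,-0.026,0,-0.028,0]}}

```text
t: 20.92
position: [0.4706, 0.2798, 0.1654]
eef_rot: [179.8, -47.1, 44.1]
contact_force: [-0.8, 0.9, -2.4]
gripper_width: 0.0245
```

```bash
python3 st.py; python3 -c "
from h import *
v=cap('wrist','w5'); s=cap('scene','s5')"
```

```text
t 20.92 q [  0.8  -7.9 133.6  64.4  33.7  -2.8] p [0.4706 0.2798 0.1654] tilt 47.1 az 43.8 F [-0.8  0.9 -2.4] w 0.0245
[[0.489, 0.694, 0.529], [0.474, -0.72, 0.507], [0.733, 0.003, -0.681]]
```

Call:
{"api": "servo_tool", "payload": {"deltas": [-0.005,0,-0.0055,0,-0.01,0,-0.011,0,-0.015,0,-0.0165,0,-0.02,0,-0.022,0,-0.026,0,-0.028,0]}}

```text
t: 21.43
position: [0.4438, 0.2533, 0.1659]
eef_rot: [179.7, -47.1, 44.1]
contact_force: [1.3, 1.4, -3.2]
gripper_width: 0.0201
```

```bash
python3 st.py
python3 - <<'E'
from h import *
v=cap('wrist','w6'); s=cap('scene','s6'); s5=load('s5')
a=cv2.resize(s[0][220:340,270:390],(400,400),interpolation=cv2.INTER_CUBIC); b=cv2.resize(s5[0][220:340,270:390],(400,400),interpolation=cv2.INTER_CUBIC)
cv2.imwrite('pics/m6.png',np.hstack([b,a]))
E
```

```text
t 21.43 q [ -4.7 -14.1 138.4  62.3  38.3  -4. ] p [0.4438 0.2533 0.1659] tilt 47.1 az 43.7 F [ 1.3  1.4 -3.2] w 0.0201
[[0.488, 0.694, 0.53], [0.473, -0.72, 0.507], [0.733, 0.003, -0.68]]
```

View pics/m6.png

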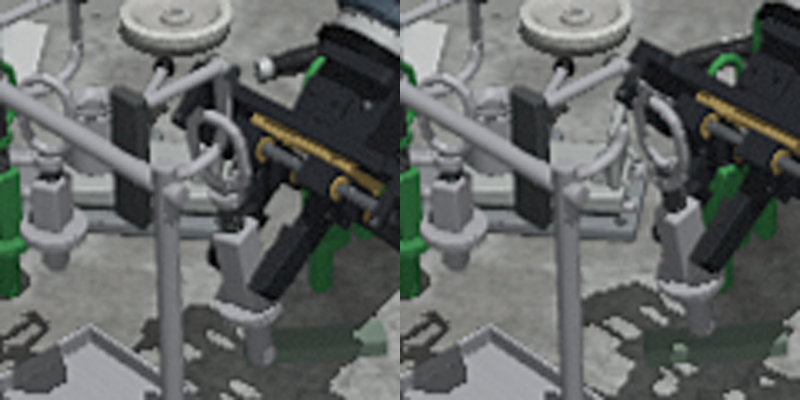

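The jaws have now closed squarely on the flats (20.1 mm). The eye has passed the hook tip, and the keeper's push has leaned the arbor about 12° in the pads. Next I go 20 mm further out and lift.

Call:
{"api": "servo_tool", "payload": {"deltas": [-0.004,0,-0.004,0,-0.008,0,-0.008,0,-0.0136,0,-0.0146,0,-0.0136,0,-0.0146,0,-0.0136,0,-0.0146,0]}}

```text
t: 21.95
position: [0.4301, 0.2395, 0.166]
eef_rot: [179.7, -47.2, 44.1]
contact_force: [-0.2, 1.0, -2.9]
gripper_width: 0.0195
```

Call:
{"api": "servo_tool", "payload": {"deltas": [0.01,0,-0.01,0,0.025,0,-0.024,0,0.04,0,-0.038,0,0.055,0,-0.052,0,0.07,0,-0.066,0]}}

```text
t: 22.37
position: [0.4289, 0.2398, 0.263]
eef_rot: [179.8, -47.1, 44.1]
contact_force: [1.2, -0.5, -3.0]
gripper_width: 0.0194
```

Call:
{"api": "servo_tool", "payload": {"deltas": [0.01,0,-0.01,0,0.025,0,-0.022,0,0.034,0,-0.031,0,0.034,0,-0.031,0,0.034,0,-0.031,0]}}

```text
t: 22.78
position: [0.4294, 0.2401, 0.3083]
eef_rot: [179.7, -47.2, 44.2]
contact_force: [0.6, -0.9, -3.5]
gripper_width: 0.02
```

```bash
python3 st.py .50 0.0 .32
python3 - <<'E'
from h import *
s=cap('scene','s7'); t=cap('top','t7'); w=cap('wrist','w7')
b=t[0][200:260,180:320]
b=t[0][180:280,190:330]
cv2.imwrite('pics/m7.png',np.hstack([cv2.resize(s[0][170:350,270:450],(400,400),interpolation=cv2.INTER_CUBIC),cv2.resize(w[0],(400,400))]))
E
```

```text
t 22.78 q [ -7.9 -34.4 132.2  43.3  57.1  21.9] p [0.4294 0.2401 0.3083] tilt 47.2 az 43.7 F [ 0.6 -0.9 -3.5] w 0.02
[[0.487, 0.694, 0.53], [0.474, -0.72, 0.507], [0.733, 0.004, -0.68]]
tool delta [-0.0709  0.2219 -0.0923]
```

View pics/m7.png

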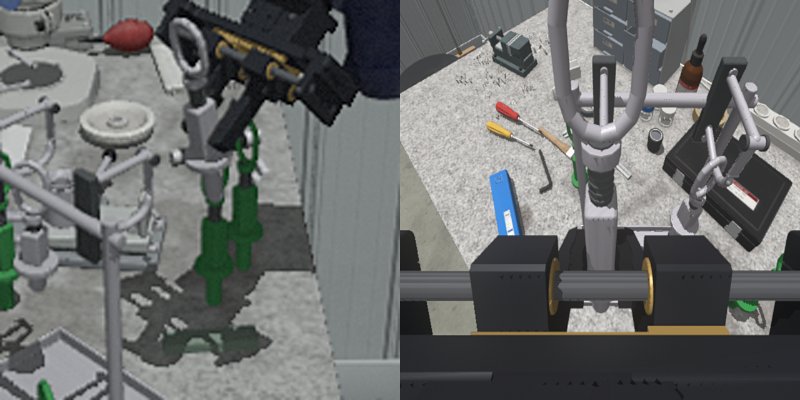

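The arbor hangs free in the grip, leaning with its eye away from the robot; both keepers are shut. Scene pixels are foot (365,249) and eye top (353,181), so I'll intersect those rays with the jaw mid-plane.

Run:
```python
from h import *
S=load('s7'); o=robot.get_obs(); M=R.from_euler('xyz',o['eef_rot'],degrees=True).as_matrix(); p=o['position']
n=M[:,1]; h=np.array([M[0,2],M[1,2],0]); h/=np.linalg.norm(h)
def hit(uv):
    c,d=ray(S,uv); return c+d*(n@(p-c))/(n@d)
f=hit((365.4,247.5)); e=hit((353.3,182)); a=e-f
print('foot',f.round(4),'eye',e.round(4),'len',np.linalg.norm(a).round(4),'lean deg +hx',np.degrees(np.arctan2(a@h,a[2])).round(1))
print('foot rel TCP: hx',((f-p)@h).round(4),'z',(f-p)[2].round(4),'side',((f-p)@n).round(4))
g=f+.084*a/np.linalg.norm(a); print('grip rel TCP hx',((g-p)@h).round(4),'z',(g-p)[2].round(4))
# cup from top0 & scene0 by brightness refine: gauge axis
T=load('top0')
for uv in [(353.9,225.8)]: print('cup',onz(T,uv,.092).round(4))
```

```text
foot [0.4187 0.2305 0.271 ] eye [0.4441 0.2552 0.4279] len 0.1609 lean deg +hx 12.7
foot rel TCP: hx -0.0137 z -0.0353 side -0.0
grip rel TCP hx 0.0047 z 0.0466
cup [ 0.5765 -0.0558  0.092 ]
```

Call:
{"api": "servo_tool", "payload": {"deltas": [-0.009,0.02,-0.009,0,-0.022,0.053,-0.024,0,-0.036,0.086,-0.04,0,-0.05,0.119,-0.055,0,-0.06,0.145,-0.067,0]}}

```text
t: 23.35
position: [0.4651, 0.0705, 0.3092]
eef_rot: [179.8, -47.1, 44.0]
contact_force: [0.5, 0.7, -2.9]
gripper_width: 0.02
```

```bash
python3 st.py .5925 -.0406 .25
python3 - <<'E'
from h import *
T=load('top0'); g=cv2.cvtColor(T[0],cv2.COLOR_BGR2GRAY)[205:245,335:375]
g=cv2.resize(g,None,fx=8,fy=8,interpolation=cv2.INTER_CUBIC)
c=cv2.HoughCircles(cv2.GaussianBlur(g,(9,9),2),cv2.HOUGH_GRADIENT,1,40,param1=80,param2=15,minRadius=30,maxRadius=70)
for x,y,r in c[0][:5]:
    uv=(335+(x+.5)/8-.5,205+(y+.5)/8-.5); print(np.round(uv,2),'r_mm',round(r/8/337*1e3,1),onz(T,uv,.092).round(4))
E
```

```text
t 23.35 q [-38.4 -27.  128.1  48.2  76.7  -3. ] p [0.4651 0.0705 0.3092] tilt 47.1 az 43.7 F [ 0.5  0.7 -2.9] w 0.02
[[0.49, 0.692, 0.53], [0.472, -0.722, 0.506], [0.733, 0.003, -0.68]]
tool delta [-0.0335  0.1682  0.0516]
[352.25 228.38] r_mm 16.7 [ 0.5689 -0.0506  0.092 ]
```

Call:
{"api": "servo_tool", "payload": {"deltas": [-0.004,0.02,0.006,0,-0.011,0.056,0.017,0,-0.018,0.09,0.028,0,-0.026,0.13,0.04,0,-0.0335,0.168,0.0516,0]}}

```text
t: 23.77
position: [0.5935, -0.0389, 0.2483]
eef_rot: [179.9, -47.1, 43.9]
contact_force: [0.2, -0.7, -1.7]
gripper_width: 0.0198
```

Call:
{"api": "servo_tool", "payload": {"deltas": [0,0,0,0,0,0,0,0,0,0,0,0,0,0,0,0,0,0,0,0]}}

```text
t: 24.18
position: [0.5921, -0.0369, 0.2519]
eef_rot: [179.6, -47.1, 44.3]
contact_force: [-0.8, -0.3, -3.4]
gripper_width: 0.0199
```

```bash
python3 st.py .5925 -.0406 .182
python3 - <<'E'
from h import *
s=cap('scene','s8'); w=cap('wrist','w8'); T=load('top0')
a=cv2.resize(w[0],(400,300)); uc=proj(s,(.577,-.056,.13)); print(uc)
x,y=int(uc[0]),int(uc[1])
b=cv2.resize(s[0][y-60:y+60,x-80:x+80],(400,300),interpolation=cv2.INTER_CUBIC); print('scene crop origin',x-80,y-60,'scale .4')
c=cv2.resize(T[0][180:270,320:440],(400,300),interpolation=cv2.INTER_CUBIC); print('top crop 320,180 scale .3')
S=load('scene0')
d=cv2.resize(S[0][y-60:y+60,x-80:x+80],(400,300),interpolation=cv2.INTER_CUBIC)
cv2.imwrite('pics/m8.png',np.vstack([np.hstack([a,b]),np.hstack([c,d])]))
for n,v in (('w',w),('s',s)): print(n,proj(v,(.5765,-.0558,.092)).round(1))
E
```

```text
t 24.18 q [-39.    2.5 111.5  51.3  68.8 -14. ] p [ 0.5921 -0.0369  0.2519] tilt 47.2 az 43.7 F [-0.8 -0.3 -3.4] w 0.0199
[[0.487, 0.694, 0.53], [0.475, -0.72, 0.506], [0.733, 0.005, -0.68]]
tool delta [-0.0528  0.0025  0.0459]
[296.4035849  237.26015701]
scene crop origin 216 177 scale .4
top crop 320,180 scale .3
w [322.9 396.4]
s [297.3 250. ]
```

View pics/m8.png

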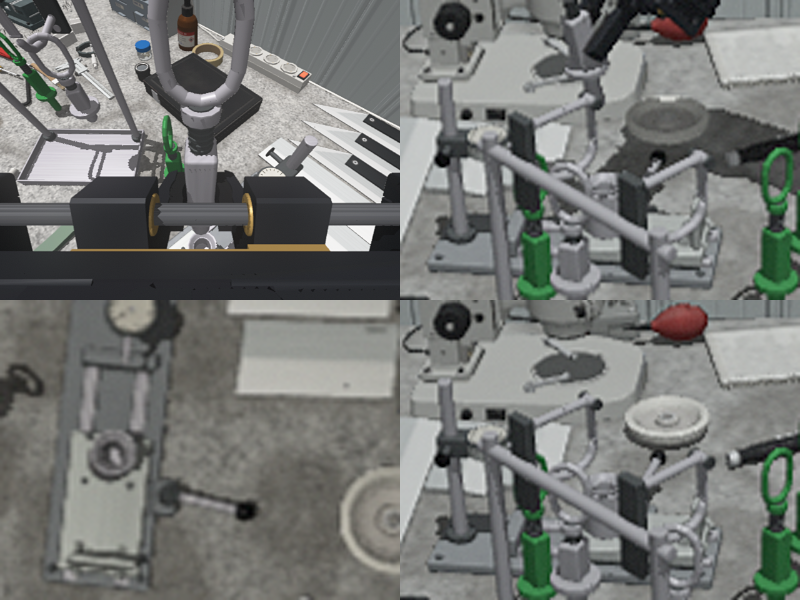

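The wrist view (top left) shows the arbor squarely gripped, with the cup's mouth just beyond it at about full px (328,389). The top view puts the cup at about (354.7,226.3). I'll read both numerically.

Run:
```python
from h import *
w=load('w8');g=cv2.cvtColor(w[0],cv2.COLOR_BGR2GRAY)
print('cols',list(range(292,368,4)))
for r in range(364,402,3): print(r,' '.join(f'{x:3d}' for x in g[r,292:368:4]))
t=cv2.cvtColor(load('top0')[0],cv2.COLOR_BGR2GRAY)
print('top cols 343..367')
for r in range(215,238): print(r,' '.join(f'{x:3d}' for x in t[r,343:368]))
```

```text
cols [292, 296, 300, 304, 308, 312, 316, 320, 324, 328, 332, 336, 340, 344, 348, 352, 356, 360, 364]
364  36 157 176 177  82  88  89  95  92  89  83 232 200 130 148  49  49  50  49
367  37 180 176 170 141  88  91  94  92  90  79 216  79 175 176  48  48  48  49
370 137 180 177 231 246  82  92  94  92  89 138 129 171 175 175 139 139 139 138
373 177 177 229 243 242 185  87  93  89  87 227 188 174 175 173 175 175 174 175
376 176 219 243 241 222 162 157 148 157 166 170 221 179 175 172 175 173 173 173
379 204 243 241 240 173 147 150 184 191 165 169 174 231 174 175 174 173 174 175
382 245 243 242 206 139 139 187  87  85 117 197 174 185 188 174 174 172 172 172
385 243 243 239 178 138 184  83  90  90  89 114 180 177 238 174 172 170 170 170
388 243 240 245 153 139  94  87  89  90  88 101 212 176 224 172 171 168 168 169
391 240 244 238 133 145  77  87 104 102 101  97 165 174 216  97 170 167 170 173
394 212 245 240 131 146  76 103 102 101  96  90 113 173 203  79  73 171 166 179
397 102 204 249 136 156  84  97  97  99 252 255 106 174 151 100  77  75 213 117
400 139 139 136 139 139 139 139 139 140
[... 1750 characters left out ...]
  75 102 121 117 122 128 130 108  85  80 114 136 136 150 155 107  83 103  78
232 164 160 159 163 138  92  59  63  80  87  89  88  82  70  65 111 148 157 156 156 141  91  82 104  80
233 163 130 102 140 157 147 110  71  58  55  56  51  59 108 135 146 154 155 155 155 131  81  84  98  78
234 161 116  68 127 162 162 153 142 127 101 103 125 136 150 147 127 127 145 156 155 122  68  75  90  91
235 164 150 138 153 163 159 161 163 156 145 147 156 158 157 134  88  81 130 155 154 115  79  83  92 103
236 162 160 161 162 160 158 160 159 158 156 158 156 156 156 147 104 107 143 155 159 113  85  84  94  94
237 163 160 160 159 160 159 160 159 157 156 156 155 153 155 154 140 143 153 157 158 115  82  84  89  80
```

Run:
```python
from h import *
w=load('w8');s7=load('s7')
def axes(M):
    h=np.array([M[0,2],M[1,2],0]); return h/np.linalg.norm(h)
M8=R.from_euler('xyz',[179.6,-47.1,44.3],degrees=True).as_matrix();p8=np.array([.5921,-.0369,.2519])
M7=R.from_euler('xyz',[179.7,-47.2,44.2],degrees=True).as_matrix();p7=np.array([.4294,.2401,.3083])
h8,h7=axes(M8),axes(M7);Z=np.array([0,0,1.])
for L in (9,11,12.7,14,16):
    a=np.radians(L);d=np.array([np.sin(a),np.cos(a)]);q=np.array([np.cos(a),-np.sin(a)])
    e=np.array([.0217,.1196]);f=e-.2*d;nf=f-.009*q
    P=lambda p,h,x:p+h*x[0]+Z*x[1]
    st=f+d*(.084+.028)  # top of block
    print(L,'foot',f.round(4),'near foot px',proj(w,P(p8,h8,nf)).round(1),'blocktop near',proj(w,P(p8,h8,st-.012*q)).round(1))
g=cv2.cvtColor(w[0],cv2.COLOR_BGR2GRAY)
print('col 322 rows 200..376 step 4',[int(x) for x in g[200:376:4,322]])
m=cv2.absdiff(load('s8')[0],load('scene0')[0]).max(2)>25
```

```text
9 foot [-0.0096 -0.0779] near foot px [319.9 368.7] blocktop near [321.3 268. ]
11 foot [-0.0165 -0.0767] near foot px [319.9 379.9] blocktop near [321.3 274. ]
12.7 foot [-0.0223 -0.0755] near foot px [319.8 389.6] blocktop near [321.3 279.1]
14 foot [-0.0267 -0.0745] near foot px [319.8 397.3] blocktop near [321.3 283.1]
16 foot [-0.0334 -0.0727] near foot px [319.7 409.5] blocktop near [321.3 289.1]
col 322 rows 200..376 step 4 [105, 102, 57, 52, 55, 52, 55, 53, 53, 54, 54, 60, 59, 203, 199, 184, 119, 114, 116, 113, 114, 114, 112, 113, 113, 112, 112, 111, 111, 110, 110, 88, 100, 97, 95, 109, 106, 93, 85, 80, 84, 95, 92, 92]
```

```bash
python3 st.py .5864 -.047 .174
```

```text
t 24.28 q [-39.    2.5 111.5  51.3  68.8 -14. ] p [ 0.5923 -0.0371  0.2522] tilt 47.2 az 43.6 F [-0.2 -1.4 -2.9] w 0.0199
[[0.487, 0.694, 0.531], [0.475, -0.72, 0.506], [0.733, 0.006, -0.68]]
tool delta [-0.0649  0.0026  0.0451]
```

Call:
{"api": "servo_tool", "payload": {"deltas": [-0.013,0.001,0.009,0,-0.026,0.002,0.018,0,-0.039,0.003,0.027,0,-0.052,0.003,0.036,0,-0.065,0.003,0.045,0]}}

```text
t: 24.7
position: [0.5867, -0.0478, 0.1732]
eef_rot: [179.5, -47.1, 44.3]
contact_force: [0.4, 0.7, -3.3]
gripper_width: 0.0201
```

Call:
{"api": "servo_tool", "payload": {"deltas": [0,0,0,0,0,0,0,0,0,0,0,0,0,0,0,0,0,0,0,0]}}

```text
t: 25.12
position: [0.5872, -0.048, 0.1738]
eef_rot: [179.6, -47.2, 44.3]
contact_force: [1.2, 0.0, -3.3]
gripper_width: 0.0199
```

```bash
python3 st.py .5864 -.047 .174
python3 - <<'E'
from h import *
w=cap('wrist','w9'); s=cap('scene','s9'); g=cv2.cvtColor(w[0],cv2.COLOR_BGR2GRAY)
print('pred cup px',proj(w,(.577,-.056,.092)).round(1))
print('cols',list(range(288,364,4)))
for r in range(340,402,4): print(r,' '.join(f'{x:3d}' for x in g[r,288:364:4]))
E
```

```text
t 25.12 q [-40.5  10.  114.1  54.4  63.7 -23.7] p [ 0.5872 -0.048   0.1738] tilt 47.2 az 43.6 F [ 1.2  0.  -3.3] w 0.0199
[[0.487, 0.694, 0.531], [0.475, -0.72, 0.506], [0.733, 0.005, -0.68]]
tool delta [ 0.0002 -0.0012 -0.    ]
pred cup px [318.3 361.4]
cols [288, 292, 296, 300, 304, 308, 312, 316, 320, 324, 328, 332, 336, 340, 344, 348, 352, 356, 360]
340 111 110 110 111 110 110 111 111 110 110 110 109 109 108 110 109 109 109 109
344 107 107 106 107 106 107 107 106 106 106 106 106 106 106 105 106 106 105 105
348  93  95  94  94  92  93  93  93  93  94  93  93  94  93  93  94  92  93  93
352  86  87  87  87  87  87  87  86  86  87  86  86  87  86  85  86  86  85  86
356  81  81  81  81  82  82  82  82  81  81  80  81  79  80  81  80  80  80  80
360  73  73  95 111  86  86  87  86  85  86  83  86  84  83  84  78  73  74  74
364  41  37 136 169  78 100  90  92  94  91  91  84  87  86  90  84  48  47  49
368  30  38 135 147  75 110  89  92  94  92  89  84  91  84  91 103  47  47  46
372 247 203 135 133 113 102  98  92  95  90  82 129  82  83  93 105 103  78  78
376 242 233 157 137 138 120 101 102 110 249 243  78  82  91  95 105  93  51 100
380 239 224 229 156 138 140 184 163 183  83  76  80  84 101  95 105  55  50  73
384 242 242 106 234 161 146 144 147 158 157  76  88  94  85 105 103 104  57 104
388 242 243 173 109 242 210 184 174 187 192  94 106  88  79 104 104 103 103 104
392 243 240 244  90  91  89 188 228 180 119  91  87  83 105 104 102 102 104 103
396 242 242 241 245  88  90  88  87  87  86  84  82 100 103 100 102 103 103 102
400 137 137 138 138 140 141 141 141 140 141 142 141 139 140 140 141 140 140 140
```

Call:
{"api": "servo_tool", "payload": {"deltas": [-0.003,0,0.0027,0,-0.006,0,0.0054,0,-0.009,0,0.008,0,-0.012,0,0.011,0,-0.012,0,0.011,0]}}

```text
t: 25.63
position: [0.586, -0.0474, 0.1549]
eef_rot: [179.9, -47.1, 44.0]
contact_force: [-0.5, 0.4, -3.2]
gripper_width: 0.0196
```

```bash
python3 st.py
```

```text
t 25.63 q [-40.5  12.1 114.5  55.3  62.4 -25.7] p [ 0.586  -0.0474  0.1549] tilt 47.1 az 43.9 F [-0.5  0.4 -3.2] w 0.0196
[[0.49, 0.694, 0.528], [0.473, -0.72, 0.508], [0.733, 0.001, -0.681]]
```

Call:
{"api": "servo_tool", "payload": {"deltas": [-0.003,0,0.002,0,-0.006,0,0.004,0,-0.009,0,0.006,0,-0.012,0,0.008,0,-0.012,0,0.008,0]}}

```text
t: 26.05
position: [0.5895, -0.0485, 0.1493]
eef_rot: [179.4, -47.9, 44.4]
contact_force: [1.5, 9.0, 29.2]
gripper_width: 0.0199
```

```bash
python3 st.py
```

```text
t 26.05 q [-40.7  13.2 114.4  56.7  62.1 -27.5] p [ 0.5895 -0.0485  0.1493] tilt 47.9 az 43.6 F [ 1.5  9.  29.2] w 0.0199
[[0.479, 0.694, 0.538], [0.469, -0.72, 0.512], [0.742, 0.007, -0.67]]
```

Call:
{"api": "servo_tool", "payload": {"deltas": [0.006,0,-0.0054,0,0.0078,-0.003,-0.0034,0,0.0078,-0.003,-0.0034,0,0.0078,-0.003,-0.0034,0,0.0078,-0.003,-0.0034,0]}}

```text
t: 26.47
position: [0.5854, -0.0454, 0.1504]
eef_rot: [179.7, -47.2, 44.1]
contact_force: [2.2, 0.8, 5.2]
gripper_width: 0.0197
```

```bash
python3 st.py
python3 - <<'E'
from h import *
w=cap('wrist','w10'); s=cap('scene','s10')
x,y=216,150
b=cv2.resize(s[0][y:y+120,x+20:x+140],(600,600),interpolation=cv2.INTER_CUBIC)
cv2.imwrite('pics/m10.png',b)
E
```

```text
t 26.47 q [-40.4  12.4 114.9  55.8  61.9 -26.4] p [ 0.5854 -0.0454  0.1504] tilt 47.2 az 43.7 F [2.2 0.8 5.2] w 0.0197
[[0.488, 0.693, 0.53], [0.473, -0.721, 0.507], [0.734, 0.003, -0.679]]
```

Call:
{"api": "servo_tool", "payload": {"deltas": [-0.0015,0,0.0014,0,-0.003,0,0.0027,0,-0.003,0,0.0027,0,-0.003,0,0.0027,0,-0.003,0,0.0027,0]}}

```text
t: 26.98
position: [0.5866, -0.0452, 0.149]
eef_rot: [179.6, -47.4, 44.2]
contact_force: [1.0, 4.6, 17.6]
gripper_width: 0.0197
```

```bash
python3 st.py; python3 -c "
from h import *
print(robot.get_obs()['ft_torque'])"
```

```text
t 26.98 q [-40.4  12.7 114.8  56.2  61.8 -26.9] p [ 0.5866 -0.0452  0.149 ] tilt 47.4 az 43.7 F [ 1.   4.6 17.6] w 0.0197
[[0.485, 0.694, 0.533], [0.472, -0.72, 0.509], [0.737, 0.004, -0.676]]
[ 1.64727961 -1.02253409  0.13153697]
```

Run:
```python
from h import *
w=cap('wrist','w11'); s=cap('scene','s11'); t=cap('top','t11')
c=proj(s,(.577,-.056,.092)); print('scene cup',c.round(1))
x,y=int(c[0]),int(c[1])
b=cv2.resize(s[0][y-40:y+20,x-30:x+30],(400,400),interpolation=cv2.INTER_CUBIC)
a=cv2.resize(w[0][340:404,270:370],(400,256),interpolation=cv2.INTER_CUBIC)
d=cv2.resize(w[0],(400,300))
e=cv2.resize(t[0][180:260,320:400],(400,200))
L=np.vstack([a,d]); Rr=np.vstack([b,e[:156]])
print('scene crop org',x-30,y-40,'scale',60/400); print('cup pred wrist',proj(w,(.577,-.056,.092)).round(1),proj(w,(.578,-.0528,.092)).round(1))
cv2.imwrite('pics/m11.png',np.hstack([L,Rr]))
```

```text
scene cup [297.1 250. ]
scene crop org 267 209 scale 0.15
cup pred wrist [322.5 355.2] [319.8 350.1]
```

View pics/m11.png

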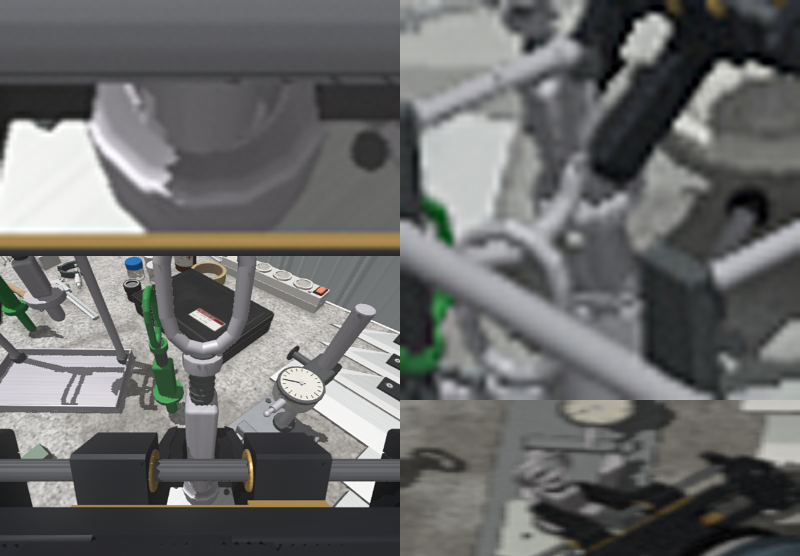

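The wrist crop shows the spigot inside the cup's mouth and centred sideways, but its foot is bearing on the near side of the flare. I need to shift away from the robot along the lean.

Call:
{"api": "servo_tool", "payload": {"deltas": [0.0044,0,-0.0041,0,0.0085,-0.001,0.0003,0,0.0085,-0.001,0.0003,0,0.0065,-0.001,0.002,0,0.004,-0.001,0.004,0]}}

```text
t: 27.55
position: [0.5883, -0.041, 0.1456]
eef_rot: [179.7, -47.1, 44.1]
contact_force: [1.9, -1.1, -3.2]
gripper_width: 0.0198
```

```bash
python3 st.py
```

```text
t 27.55 q [-39.7  13.  114.8  56.2  61.1 -26.5] p [ 0.5883 -0.041   0.1456] tilt 47.1 az 43.7 F [ 1.9 -1.1 -3.2] w 0.0198
[[0.489, 0.693, 0.53], [0.474, -0.721, 0.506], [0.733, 0.003, -0.681]]
```

Call:
{"api": "servo_tool", "payload": {"deltas": [-0.0015,0,0.0014,0,-0.003,0,0.0027,0,-0.0045,0,0.004,0,-0.006,0,0.0054,0,-0.006,0,0.0054,0]}}

```text
t: 27.97
position: [0.5882, -0.0414, 0.1377]
eef_rot: [179.7, -47.1, 44.1]
contact_force: [2.1, -2.8, -3.5]
gripper_width: 0.0198
```

```bash
python3 st.py
```

```text
t 27.97 q [-39.8  13.9 114.9  56.7  60.6 -27.5] p [ 0.5882 -0.0414  0.1377] tilt 47.1 az 43.7 F [ 2.1 -2.8 -3.5] w 0.0198
[[0.489, 0.693, 0.53], [0.474, -0.721, 0.506], [0.732, 0.003, -0.681]]
```

Call:
{"api": "servo_tool", "payload": {"deltas": [-0.002,0.001,0.001,0,-0.004,0.001,0.002,0,-0.006,0.001,0.0025,0,-0.008,0.001,0.0032,0,-0.008,0.001,0.0032,0]}}

```text
t: 28.38
position: [0.5864, -0.0434, 0.1298]
eef_rot: [179.8, -47.2, 44.1]
contact_force: [2.6, 0.1, -2.3]
gripper_width: 0.0196
```

```bash
python3 st.py
```

```text
t 28.38 q [-40.1  14.8 115.   57.1  60.3 -28.7] p [ 0.5864 -0.0434  0.1298] tilt 47.2 az 43.8 F [ 2.6  0.1 -2.3] w 0.0196
[[0.489, 0.694, 0.529], [0.473, -0.72, 0.508], [0.733, 0.002, -0.68]]
```

Call:
{"api": "servo_tool", "payload": {"deltas": [-0.002,0,0.0006,0,-0.0043,0.0005,0.0013,0,-0.0065,0.0005,0.0019,0,-0.0086,0.0005,0.0025,0,-0.0086,0.0005,0.0025,0]}}

```text
t: 28.8
position: [0.5843, -0.0461, 0.1229]
eef_rot: [179.8, -47.3, 44.1]
contact_force: [2.2, 4.4, 5.2]
gripper_width: 0.0197
```

```bash
python3 st.py
```

```text
t 28.8 q [-40.6  15.7 115.2  57.4  60.2 -30. ] p [ 0.5843 -0.0461  0.1229] tilt 47.3 az 43.9 F [2.2 4.4 5.2] w 0.0197
[[0.487, 0.694, 0.53], [0.472, -0.72, 0.509], [0.735, 0.002, -0.678]]
```

Call:
{"api": "servo_tool", "payload": {"deltas": [-0.0014,0,0,0,-0.0028,0,0,0,-0.0042,0,0,0,-0.0056,0,0,0,-0.0056,0,0,0]}}

```text
t: 29.22
position: [0.5808, -0.0488, 0.1175]
eef_rot: [179.9, -47.1, 44.0]
contact_force: [3.3, 3.1, -0.1]
gripper_width: 0.0199
```

```bash
python3 st.py
```

```text
t 29.22 q [-41.1  16.1 115.5  57.4  60.1 -30.8] p [ 0.5808 -0.0488  0.1175] tilt 47.1 az 43.9 F [ 3.3  3.1 -0.1] w 0.0199
[[0.489, 0.694, 0.528], [0.473, -0.72, 0.508], [0.733, 0.001, -0.68]]
```

Call:
{"api": "servo_tool", "payload": {"deltas": [-0.0012,0,0,0,-0.0025,0,0.0002,0,-0.0037,0,0.0004,0,-0.005,0,0.0005,0,-0.005,0,0.0005,0]}}

```text
t: 29.63
position: [0.5785, -0.0509, 0.1132]
eef_rot: [179.9, -47.1, 44.0]
contact_force: [4.6, 4.8, -0.9]
gripper_width: 0.0196
```

```bash
python3 st.py
```

```text
t 29.63 q [-41.5  16.5 115.6  57.5  60.  -31.5] p [ 0.5785 -0.0509  0.1132] tilt 47.1 az 43.9 F [ 4.6  4.8 -0.9] w 0.0196
[[0.489, 0.694, 0.528], [0.473, -0.72, 0.508], [0.733, 0.001, -0.68]]
```

Call:
{"api": "servo_tool", "payload": {"deltas": [-0.0009,0,0.0005,0,-0.0018,0,0.001,0,-0.0027,0,0.0015,0,-0.0036,0,0.002,0,-0.0036,0,0.002,0]}}

```text
t: 30.05
position: [0.5789, -0.052, 0.1113]
eef_rot: [179.7, -47.3, 44.2]
contact_force: [-1.3, 3.0, 10.3]
gripper_width: 0.0196
```

```bash
python3 st.py
```

```text
t 30.05 q [-41.7  16.8 115.6  57.8  60.  -32. ] p [ 0.5789 -0.052   0.1113] tilt 47.3 az 43.8 F [-1.3  3.  10.3] w 0.0196
[[0.487, 0.694, 0.53], [0.473, -0.72, 0.509], [0.735, 0.003, -0.678]]
```

Call:
{"api": "servo_tool", "payload": {"deltas": [0,0,0,0,0,0,0,0,0,0,0,0,0,0,0,0,0,0,0,0], "jaw": -1}}

```text
t: 30.47
position: [0.5782, -0.0524, 0.1096]
eef_rot: [179.8, -47.1, 44.1]
contact_force: [1.1, 0.4, 0.1]
gripper_width: 0.0508
```

Call:
{"api": "servo_tool", "payload": {"deltas": [0,0,0,0,0,0,0,0,0,0,0,0,0,0,0,0,0,0,0,0]}}

```text
t: 30.88
position: [0.5785, -0.0523, 0.1099]
eef_rot: [179.8, -47.1, 44.1]
contact_force: [-0.7, -0.9, -0.1]
gripper_width: 0.0844
```

```bash
python3 st.py; python3 -c "
from h import *
w=cap('wrist','w12'); s=cap('scene','s12'); t=cap('top','t12')"
```

```text
t 30.88 q [-41.6  16.9 115.6  57.7  59.8 -32. ] p [ 0.5785 -0.0523  0.1099] tilt 47.1 az 43.8 F [-0.7 -0.9 -0.1] w 0.0844
[[0.489, 0.694, 0.529], [0.473, -0.72, 0.507], [0.733, 0.003, -0.68]]
```

The jaws are open and no force is left on them. Retreating along the tool axis, then checking that the arbor stands.

Call:
{"api": "servo_tool", "payload": {"deltas": [0,0,-0.01,0,0,0,-0.025,0,0,0,-0.045,0,0,0,-0.065,0,0,0,-0.085,0]}}

```text
t: 31.45
position: [0.5326, -0.0959, 0.1687]
eef_rot: [179.8, -47.1, 44.1]
contact_force: [0.8, -0.0, -0.7]
gripper_width: 0.0881
```

Call:
{"api": "servo_tool", "payload": {"deltas": [0,0,-0.02,0,0,0,-0.035,0,0,0,-0.045,0,0,0,-0.045,0,0,0,-0.045,0], "jaw": 1}}

```text
t: 31.87
position: [0.5096, -0.1187, 0.1986]
eef_rot: [179.7, -47.1, 44.1]
contact_force: [-1.0, 0.9, -0.4]
gripper_width: 0.0573
```

```bash
python3 st.py .447 -.03 .12
python3 - <<'E'
from h import *
w=cap('wrist','w13'); s=cap('scene','s13'); t=cap('top','t13')
c=np.array([.577,-.056,0])
for n,z in [('flangetop',.100),('blocktop',.156),('eyetop',.244),('eyeholecentre',.214)]: print(n,proj(w,c+[0,0,z]).round(1),proj(s,c+[0,0,z]).round(1),proj(t,c+[0,0,z]).round(1))
g=cv2.cvtColor(w[0],cv2.COLOR_BGR2GRAY)
# difference masks against a view without the arbor at the cup
S0=load('scene0')[0]; m=(cv2.absdiff(s[0],S0).max(2)>40)
u,v=proj(s,c+[0,0,.17]); u,v=int(u),int(v)
for r in range(v-45,v+45,4): print(r,''.join('#' if x else '.' for x in m[r,u-40:u+40]))
E
```

```text
t 31.87 q [-54.2   3.9 117.3  48.9  74.5 -28.8] p [ 0.5096 -0.1187  0.1986] tilt 47.1 az 43.7 F [-1.   0.9 -0.4] w 0.0573
[[0.489, 0.693, 0.53], [0.473, -0.721, 0.506], [0.733, 0.004, -0.68]]
tool delta [-0.0462 -0.1076  0.0652]
flangetop [322.3 239. ] [296.9 247.3] [354.2 225.2]
blocktop [323. 198.] [295.9 228.4] [355.6 222.4]
eyetop [324.6  86.7] [294.2 197.1] [358.2 217.5]
eyeholecentre [323.9 134.3] [294.8 207.9] [357.3 219.2]
178 .................................................................###############
182 ...............................................................#########........
186 .............................................................##########.........
190 ..........................................................#######.##............
194 ...........................................................####.................
198 ............................................................####.............###
202 ..........................................................................######
206 ..................................................................
[... 589 characters left out ...]
...................#
238 ........................................#..#.....##.....######.....#########....
242 .....................................#####...........########......####.........
246 ....................................###########.......#####..............######.
250 ............................................##..........................########
254 ...............................................#......................##########
258 ..................................................................########......
262 ................................................................................
266 ................................................................................
```

Run:
```python
from h import *
g=cv2.cvtColor(load('w13')[0],cv2.COLOR_BGR2GRAY)
print('    ',' '.join(f'{x:3d}' for x in range(268,384,4)))
for r in range(84,276,6): print(r,' '.join(f'{x:3d}' for x in g[r,268:384:4]))
```

```text
268 272 276 280 284 288 292 296 300 304 308 312 316 320 324 328 332 336 340 344 348 352 356 360 364 368 372 376 380
84  53  62  49  46  45  58  50  46  44  45  47  45 179 179 212 207 179 107  73  64  46  47  46  46  47  46  48  47  48
90  53  62  61  32  43  46  45  52  70 186 198 234 223 180 156 162 166 169 193 169  57 104  47  45  45  47  46  47  61
96  53  48  65  38  31  32  34 170 146 141 129 114  99  86  91 104 117 127 114 123  55  46  48  46  47  57  50  47  48
102  46  49  53  79  87 119 158 131  98  76  64  52  62  44  44  51  72  74  82 102 115 130  45  60  45  47  43  62  34
108 118  47  68  61  74 115 113  80  71  30  45  46  45  45  62  48  46  46  74  77  89  78  46  47  37  65  35  35  42
114  54  53  53  47 139 106  80  74  32  51  93  93  40  45  47  47  58  53  60  74  79  81  81  49  35  35  48  35  35
120 153  45  46  40 150  97  78  68  34  32 100  99  89  33  40  44  47  46  47  56  78  81  61  33  43  34  36  36  44
126 109  45  47  45  56  82  79  70 145  32  99  98  96  54  33  35  36  41  56  81  79  80  81  37  37  36  57 147 166
132 112 111  49  59  59  85
[... 2152 characters left out ...]
 174 137 175 176 190 190 154  85  85  86  85  86  83  93  92  90 139  77 144 148 149 152 152 152 150
246 161 156 179 174 179 186 159 133 191 190 190  82  85  86  85  87  89  92  91 123 150 149 151 149 148 149 150 150 150
252 151 156 164 150 168 163 146 191 108 192 192 192 194 183  92  89  90  91  81 151 149 151 150 149 148 149 151 149 150
258 150 147 151 150 142 210 214 214  95  84 110 221 196 193 193 191  91  81  77 150 149 150 148 150 150 149 149 186 191
264 135 143 149 217 216 212 210 214  99  85 211 102 104  87 120  94  93  79  74 151 149 149 148 148 148 182 196 199 196
270 175 220 217 213 214 143  93 179 147  93  93  89  85  84  83  83  83  79  82  96  80  81 150 190 199 202 198 147  75
```

The wrist picture agrees with a seated, upright arbor: eye top at row 87, column 324 (predicted 86.7, 324.6), and eye and block centred on the same column. Now going behind the push plate with the jaws shut.

Call:
{"api": "servo_tool", "payload": {"deltas": [-0.009,-0.021,0.013,0,-0.018,-0.043,0.026,0,-0.028,-0.065,0.039,0,-0.037,-0.086,0.052,0,-0.046,-0.108,0.065,0]}}

```text
t: 32.43
position: [0.446, -0.0277, 0.1191]
eef_rot: [179.8, -47.1, 44.1]
contact_force: [1.3, -0.3, 0.3]
gripper_width: 0.0118
```

Call:
{"api": "servo_tool", "payload": {"deltas": [0,0,0,0,0,0,0,0,0,0,0,0,0,0,0,0,0,0,0,0]}}

```text
t: 32.85
position: [0.4476, -0.0304, 0.1208]
eef_rot: [179.6, -47.1, 44.2]
contact_force: [0.6, -0.4, -0.9]
gripper_width: 0.0004
```

```bash
python3 st.py .447 -.031 .058
python3 - <<'E'
from h import *
w=cap('wrist','w14'); t=cap('top','t14')
for n,p in [('plate top mid',(.478,-.043,.088)),('pl left',(.482,-.013,.088)),('pl right',(.474,-.073,.088))]: print(n,proj(w,p).round(1),proj(t,p).round(1))
T=cv2.cvtColor(load('top0')[0],cv2.COLOR_BGR2GRAY)
print('cols 334..368')
for r in range(252,268): print(r,' '.join(f'{x:3d}' for x in T[r,334:369]))
E
```

```text
t 32.85 q [-54.    1.  133.   52.5  66.3 -39.2] p [ 0.4476 -0.0304  0.1208] tilt 47.1 az 43.7 F [ 0.6 -0.4 -0.9] w 0.0004
[[0.488, 0.693, 0.53], [0.474, -0.72, 0.506], [0.733, 0.005, -0.68]]
tool delta [-0.0466 -0.0003  0.0421]
plate top mid [373.4 295. ] [350.7 258.8]
pl left [339.3 258.5] [340.6 257.8]
pl right [412.2 336.5] [360.8 259.9]
cols 334..368
252  97 110 106  97 143 169 167 164 147 126 132 159 169 167 164 158 158 162 161 157 159 158 157 156 157 160 157 138  88  89 113  80  83 102  99
253  98 109 106  91 142 173 168 168 142 105  95 144 168 170 167 161 161 165 163 162 161 150 138 147 158 159 157 127  76  88 106  79  80 102 101
254 100 110 106  86 140 173 169 170 140 100  79 133 142 147 165 164 164 166 164 163 162 140 117 124 149 162 159 122  89 103 111  75  81 101 102
255 104 107 106  96 144 173 168 153 112  75  59  88  89  94 108 106 107 109 106 107 108 100 100 114 145 161 162 116  94 110 104  73  74  94  99
256 104 108 107 104 148 172 153 137 123 117 110 101  88  81  73  65  61  59  60  65  68  61  66  77  97 109 108  81  63  74  87  70  77 100 104
257 107 109 105 108 148
[... 860 characters left out ...]
 100 129 148 156 142 114 109 109 110 109 110 111 111 106 102 105 118 122  93 115 112  99  94  71  58  83  69  73  99 104  97
264  87  81  77  79  78  90 101 114 114 108 109 106 106 110 113 110 111 108 107 109 126 144 141 152 131 105 102  82  74  89  71  76 100  99  94
265  96  94  94  96  90  88  87  90  87  86  84  83  79  82  83  87  96  99 105 105 101 106 117 132 122 109 107 103 103 101  73  71  92  94  93
266 101  98 106 109 103 103 100  95  87  85  87  88  90  88  90  94  97  97  98  93  79  71  80  84  90  97 100 102 110 109  92  82  84  89  94
267  94  97 102 107 103 102 103  97  96  97  92  97  98  93  98 100 103 107 109 104 103 101 102 101 103 104  94  87  90  95  99  97  91  92  96
```

Call:
{"api": "servo_tool", "payload": {"deltas": [-0.009,0,0.0085,0,-0.0185,0,0.017,0,-0.028,0,0.0255,0,-0.037,0,0.034,0,-0.0455,0,0.041,0]}}

```text
t: 33.37
position: [0.4465, -0.0305, 0.0584]
eef_rot: [179.7, -47.1, 44.1]
contact_force: [-0.2, -0.3, -0.4]
gripper_width: 0.0004
```

```bash
python3 st.py .5 -.0382 .06
```

```text
t 33.37 q [-54.1  12.3 132.8  57.   59.9 -49.4] p [ 0.4465 -0.0305  0.0584] tilt 47.1 az 43.7 F [-0.2 -0.3 -0.4] w 0.0004
[[0.488, 0.693, 0.53], [0.474, -0.72, 0.506], [0.733, 0.004, -0.68]]
tool delta [0.0237 0.0427 0.0234]
```

Call:
{"api": "servo_tool", "payload": {"deltas": [0.0021,0.0039,0.0023,0,0.0042,0.0078,0.0046,0,0.0063,0.0117,0.0069,0,0.0084,0.0156,0.0092,0,0.0105,0.0195,0.0115,0]}}

```text
t: 33.78
position: [0.4716, -0.0336, 0.0593]
eef_rot: [179.6, -47.1, 44.2]
contact_force: [-3.4, -1.0, 1.0]
gripper_width: 0.0006
```

Call:
{"api": "servo_tool", "payload": {"deltas": [0.0021,0.0039,0.0023,0,0.0042,0.0078,0.0046,0,0.0063,0.0117,0.0069,0,0.0084,0.0156,0.0092,0,0.0105,0.0195,0.0115,0]}}

```text
t: 34.2
position: [0.4961, -0.0365, 0.0588]
eef_rot: [179.8, -47.1, 44.1]
contact_force: [-4.1, -1.4, 2.1]
gripper_width: 0.0006
```

```bash
python3 st.py .5 -.0382 .06
```

```text
t 34.2 q [-48.3  16.6 126.5  59.6  58.1 -45.2] p [ 0.4961 -0.0365  0.0588] tilt 47.1 az 43.8 F [-4.1 -1.4  2.1] w 0.0006
[[0.489, 0.694, 0.529], [0.473, -0.72, 0.507], [0.733, 0.003, -0.68]]
tool delta [0.0019 0.0039 0.0004]
```

Call:
{"api": "servo_tool", "payload": {"deltas": [0.0019,0.0035,0.002,0,0.0036,0.0068,0.0039,0,0.0054,0.0101,0.0057,0,0.0071,0.0134,0.0076,0,0.0085,0.016,0.0092,0]}}

```text
t: 34.62
position: [0.5161, -0.0393, 0.0588]
eef_rot: [179.8, -47.1, 44.1]
contact_force: [-3.3, -1.7, 1.5]
gripper_width: 0.0002
```

```bash
python3 st.py
```

```text
t 34.62 q [-46.3  18.3 123.9  60.3  57.5 -43.6] p [ 0.5161 -0.0393  0.0588] tilt 47.1 az 43.8 F [-3.3 -1.7  1.5] w 0.0002
[[0.489, 0.694, 0.529], [0.473, -0.72, 0.507], [0.733, 0.003, -0.68]]
```

Call:
{"api": "servo_tool", "payload": {"deltas": [0.001,0.002,0.0011,0,0.002,0.0039,0.0023,0,0.003,0.0059,0.0034,0,0.003,0.0059,0.0034,0,0.003,0.0059,0.0034,0]}}

```text
t: 35.03
position: [0.5233, -0.0405, 0.0587]
eef_rot: [179.7, -47.1, 44.1]
contact_force: [0.1, 0.3, 0.5]
gripper_width: 0.0
```

```bash
python3 st.py
```

```text
t 35.03 q [-45.7  18.9 123.   60.5  57.3 -43.1] p [ 0.5233 -0.0405  0.0587] tilt 47.1 az 43.7 F [0.1 0.3 0.5] w 0.0
[[0.489, 0.694, 0.529], [0.473, -0.72, 0.507], [0.733, 0.003, -0.68]]
```

Call:
{"api": "servo_tool", "payload": {"deltas": [0.0005,0.001,0.0006,0,0.001,0.002,0.0011,0,0.0016,0.003,0.0017,0,0.0021,0.0039,0.0023,0,0.0021,0.0039,0.0023,0]}}

```text
t: 35.45
position: [0.5281, -0.041, 0.0586]
eef_rot: [179.8, -47.1, 44.1]
contact_force: [-3.5, -1.1, 1.4]
gripper_width: 0.0007
```

```bash
python3 st.py
```

```text
t 35.45 q [-45.2  19.3 122.3  60.6  57.2 -42.6] p [ 0.5281 -0.041   0.0586] tilt 47.1 az 43.8 F [-3.5 -1.1  1.4] w 0.0007
[[0.489, 0.694, 0.529], [0.473, -0.72, 0.507], [0.733, 0.003, -0.68]]
```

Call:
{"api": "servo_tool", "payload": {"deltas": [0.0005,0.001,0.0006,0,0.001,0.002,0.0011,0,0.0016,0.003,0.0017,0,0.0021,0.0039,0.0023,0,0.0021,0.0039,0.0023,0]}}

```text
t: 35.87
position: [0.5297, -0.0406, 0.058]
eef_rot: [-179.9, -47.0, 44.1]
contact_force: [-40.5, -12.2, 23.4]
gripper_width: 0.0004
```

```bash
python3 st.py
```

```text
t 35.87 q [-45.   19.6 121.9  60.3  57.3 -42.3] p [ 0.5297 -0.0406  0.058 ] tilt 47.0 az 44.2 F [-40.5 -12.2  23.4] w 0.0004
[[0.489, 0.697, 0.524], [0.475, -0.717, 0.51], [0.732, -0.001, -0.682]]
```

The force rose to 40 N at the stop, so the carriage is home. I'll back off and lift, while checking where the green decoys are so that I pass clear of them.

Call:
{"api": "servo_tool", "payload": {"deltas": [-0.0021,-0.0039,-0.0023,0,-0.0042,-0.0078,-0.0046,0,-0.0063,-0.0117,-0.0069,0,-0.0084,-0.0156,-0.0092,0,-0.0084,-0.0156,-0.0092,0]}}

```text
t: 36.28
position: [0.5126, -0.0388, 0.0586]
eef_rot: [179.8, -47.1, 44.1]
contact_force: [0.6, -0.3, -0.3]
gripper_width: 0.0001
```

```bash
python3 st.py .5 -.045 .2
python3 - <<'E'
from h import *
T0=load('top0');t=cap('top','t15');s=cap('scene','s15');S0=load('scene0')
def green(im):
    h=cv2.cvtColor(im,cv2.COLOR_BGR2HSV); m=cv2.inRange(h,(50,110,30),(80,255,255)); n,l,st,c=cv2.connectedComponentsWithStats(m)
    return [(c[i].round(1).tolist(),int(st[i,4])) for i in range(1,n) if st[i,4]>30]
for n,im in (('top0',T0[0]),('top now',t[0]),('scene0',S0[0]),('scene now',s[0])): print(n,green(im))
for uv in [(187,233),(313,207),(320,281),(340,294)]: print(uv,onz(T0,uv,.08).round(3))
print('lever rod/ball', [onz(T0,uv,.048).round(3) for uv in [(370.3,237.9),(393.9,243)]], 'white blocks', [onz(T0,uv,.02).round(3) for uv in [(390,164),(390,186),(391,208)]])
g=cv2.cvtColor(t[0],cv2.COLOR_BGR2GRAY)
h=np.array([.991,-.132,0])
print('pred home cup top px',proj(t,np.array([.577,-.056,.244])+.07*h).round(1), 'scene', proj(s,np.array([.577,-.056,.244])+.07*h).round(1))
E
```

```text
t 36.28 q [-46.6  18.  124.4  60.2  57.6 -43.9] p [ 0.5126 -0.0388  0.0586] tilt 47.1 az 43.8 F [ 0.6 -0.3 -0.3] w 0.0001
[[0.489, 0.694, 0.529], [0.473, -0.72, 0.507], [0.733, 0.002, -0.68]]
tool delta [ 0.0946 -0.0039 -0.106 ]
top0 [([311.9, 207.7], 164), ([189.4, 234.3], 184), ([314.7, 283.6], 140), ([336.9, 295.3], 144)]
top now [([312.0, 207.8], 161), ([189.4, 234.3], 185), ([314.7, 283.6], 140), ([276.9, 310.8], 82), ([310.8, 310.7], 220)]
scene0 [([380.6, 235.8], 120), ([366.6, 249.0], 142), ([270.0, 260.1], 35), ([372.7, 278.3], 784), ([270.6, 287.7], 365), ([291.5, 359.2], 210), ([294.2, 400.4], 613)]
scene now [([366.4, 248.8], 201), ([269.8, 260.2], 36), ([366.0, 285.6], 403), ([270.6, 287.8], 365), ([400.0, 301.1], 335), ([403.0, 333.9], 156), ([291.5, 359.3], 215), ([294.1, 400.4], 614)]
(187, 233) [0.57  0.447 0.08 ]
(313, 207) [0.639 0.065 0.08 ]
(320, 281) [0.415 0.05  0.08 ]
(340, 294) [ 0.375 -0.008  0.08 ]
lever rod/ball [array([ 0.544, -0.108,  0.048]), array([ 0.526, -0.18 ,  0.048])] white blocks [array([ 0.782, -0.183,  0.02 ]), array([ 0.711, -0.18 ,  0.02 ]), array([ 0.64, -0.18,  0.02])]
pred home cup top px [360.6 192. ] scene [266.3 195.9]
```

Run:
```python
from h import *
def green(im):
    h=cv2.cvtColor(im,cv2.COLOR_BGR2HSV); m=cv2.inRange(h,(50,110,30),(80,255,255)); n,l,st,c=cv2.connectedComponentsWithStats(m)
    return [(c[i].round(1).tolist(),int(st[i,4])) for i in range(1,n) if st[i,4]>30 and c[i][1]>270]
for n in ('top0','t7','t11','t12','t13','t14','t15'): print(n,green(load(n)[0]))
a,b=load('top0')[0],load('t15')[0]
def mk(im,lo,hi,box):
    x0,y0,x1,y1=box; h=cv2.cvtColor(im[y0:y1,x0:x1],cv2.COLOR_BGR2HSV); m=cv2.inRange(h,lo,hi); ys,xs=np.nonzero(m); return (len(xs),(xs.mean()+x0).round(1),(ys.mean()+y0).round(1)) if len(xs) else 0
for im in(a,b):
    print('marker red',mk(im,(0,120,60),(8,255,255),(225,275,270,325)),'stone',mk(im,(45,25,50),(95,105,200),(280,260,304,302)), 'wheel', mk(im,(0,0,150),(180,60,255),(420,228,456,262)),'loupe dark',mk(im,(0,0,0),(180,255,45),(400,262,436,310)))
d=cv2.absdiff(a,b).max(2)>40
# arbor at home? print the dial side
x,y=360,192
g=cv2.cvtColor(b,cv2.COLOR_BGR2GRAY); g0=cv2.cvtColor(a,cv2.COLOR_BGR2GRAY)
print('cols 340..376 now')
for r in range(188,232,2): print(r,' '.join(f'{v:3d}' for v in g[r,340:378:2]),'|',' '.join(f'{v:3d}' for v in g0[r,340:378:2]))
```

```text
top0 [([314.7, 283.6], 140), ([336.9, 295.3], 144)]
t7 [([314.6, 283.6], 143), ([336.7, 295.4], 145)]
t11 [([314.7, 283.6], 140), ([336.9, 295.4], 147)]
t12 [([314.8, 283.6], 139), ([336.7, 295.3], 143)]
t13 [([314.7, 283.6], 140), ([336.8, 295.4], 145)]
t14 [([314.8, 283.5], 138), ([310.0, 302.3], 248), ([277.7, 305.3], 77)]
t15 [([314.7, 283.6], 140), ([276.9, 310.8], 82), ([310.8, 310.7], 220)]
marker red (54, np.float64(248.6), np.float64(311.4)) stone (266, np.float64(291.4), np.float64(282.3)) wheel (284, np.float64(438.6), np.float64(244.6)) loupe dark (132, np.float64(417.9), np.float64(285.1))
marker red (55, np.float64(248.8), np.float64(311.5)) stone (268, np.float64(286.9), np.float64(281.9)) wheel (456, np.float64(438.7), np.float64(244.5)) loupe dark (314, np.float64(421.0), np.float64(280.3))
cols 340..376 now
188  90 113 110 110 112 112 101  66 117 154 168 130  65  50  51  51  43  85 108 |  88 105 105 104 107 107  99  63 117 145 159 124  63  45  48  47  43  80 103
190 102 113 111 109 110 112 111 106  64  73  52  72  69  49  49  49  47 102 104 |  97 107 104 104 106 105
[... 2512 characters left out ...]
 161 146 127 109  84  77 120 128  71  71 126  90  77 123 134 122 136
224  97 171 167 165 167 167 163 164 162 160 157 160 129  86  78 132 141 118 132 |  90 165 161 146 113  68  54 101  68 117 104  66  83  86  74 126 134 112 125
226  92 174 169 168 167 167 162 164 161 160 157 161 118 101  75 130 133 132 138 |  89 166 163 120 111  76  69 167  74 112  95  65  64  99  73 122 127 126 133
228 109 172 168 167 169 167 164 165 163 159 159 164 115 107  94 128 135 126 134 | 105 165 162 115 105  78  65 137 112 111  98  75 115 102  87 124 128 119 127
230 121 174 168 169 170 167 164 162 162 161 159 162 113 108 104 128 131 130 132 | 118 164 162 128  78 125  90  89 103 109  68 129 110 105  96 120 122 122 124
```

Something went wrong: moving left behind the plate (t≈32–33 s), the gripper body knocked over the green decoy that stood at about (0.375,-0.008). It now lies near (0.32,0.12), still on the bench. The marker and wheel have not moved, and the stone by about a centimetre at most. I'm lifting straight up, away from it, and checking that it has come to rest.

Call:
{"api": "servo_tool", "payload": {"deltas": [0.02,0,-0.019,0,0.042,0,-0.039,0,0.065,0,-0.06,0,0.088,0,-0.081,0,0.1035,0,-0.0957,0]}}

```text
t: 36.8
position: [0.5139, -0.039, 0.2025]
eef_rot: [179.5, -47.1, 44.3]
contact_force: [-0.3, -1.2, -0.3]
gripper_width: 0.0004
```

```bash
python3 st.py .58 -.15 .2
python3 - <<'E'
from h import *
t=cap('top','t16')
def comps(im,lo,hi,box,mn):
    x0,y0,x1,y1=box; h=cv2.cvtColor(im[y0:y1,x0:x1],cv2.COLOR_BGR2HSV); m=cv2.inRange(h,lo,hi); n,l,st,c=cv2.connectedComponentsWithStats(m)
    return [(round(c[i][0]+x0,1),round(c[i][1]+y0,1),int(st[i,4]),(st[i,:4]+[x0,y0,0,0]).tolist()) for i in range(1,n) if st[i,4]>mn]
for n in ('top0','t15','t16'):
    im=load(n)[0]; print(n,'green',comps(im,(50,110,30),(80,255,255),(250,270,350,340),30),'stone',comps(im,(45,25,50),(95,105,200),(270,255,315,310),60))
g=cv2.cvtColor(t[0],cv2.COLOR_BGR2GRAY)
print('table edge col 290', [int(x) for x in g[308:336,270]])
p=np.array([.478,-.043,.088]);h=np.array([.991,-.132,0])
for m in (.06,.07): print(m,proj(t,p+m*h).round(1))
for r in range(228,248): print(r,' '.join(f'{v:3d}' for v in g[r,338:372]))
E
```

```text
t 36.8 q [-46.5  -2.  122.9  51.4  69.7 -24.1] p [ 0.5139 -0.039   0.2025] tilt 47.1 az 43.6 F [-0.3 -1.2 -0.3] w 0.0004
[[0.487, 0.694, 0.531], [0.475, -0.72, 0.506], [0.733, 0.006, -0.68]]
tool delta [-0.0223  0.1258 -0.0193]
top0 green [(np.float64(314.7), np.float64(283.6), 140, [308, 277, 14, 14]), (np.float64(336.9), np.float64(295.3), 144, [330, 289, 15, 14])] stone [(np.float64(291.4), np.float64(282.3), 266, [286, 266, 12, 33])]
t15 green [(np.float64(314.7), np.float64(283.6), 140, [308, 277, 14, 14]), (np.float64(276.9), np.float64(310.8), 82, [267, 305, 20, 12]), (np.float64(310.8), np.float64(310.7), 220, [293, 305, 37, 13])] stone [(np.float64(286.9), np.float64(281.9), 268, [280, 266, 14, 33])]
t16 green [(np.float64(314.7), np.float64(283.5), 140, [308, 277, 14, 14]), (np.float64(277.0), np.float64(310.8), 81, [267, 305, 20, 12]), (np.float64(310.9), np.float64(310.7), 221, [293, 305, 37, 13])] stone [(np.float64(286.8), np.float64(282.0), 266, [280, 267, 14, 32])]
table edge col 290 [124, 135, 136, 139, 139, 89, 59, 89, 93, 109, 132, 136, 131, 131, 130, 127, 108, 101
[... 2181 characters left out ...]

243 112 110 102 146 171 162 137 118 115  96  54  27  16  26  20  23  20  18  24  23  21  23  24  25  26  31  37  33  28  23  24  24  23  27
244 115 112 103 143 167 161 133 113 114  92  48  20  19  21  24  23  15  18  22  28  19  22  26  22  28  23  28  23  28  25  22  25  30  32
245 113 113 105 142 164 159 123 105 113  99  63  29  18  24  22  26  23  21  15  19  27  22  23  21  18  26  23  24  24  20  25  32  32  31
246 113 112  99 139 164 160 117  97 113 109  85  44  28  23  25  24  23  24  19  19  17  22  23  22  20  23  23  23  25  23  29  34  28  23
247 113 112 108 145 163 160 111  92 112 115 107  81  44  21  22  22  23  26  21  21  21  22  19  20  19  20  24  42  42  27  28  25  26  19
```

Call:
{"api": "servo_tool", "payload": {"deltas": [-0.0045,0.025,-0.004,0,-0.009,0.05,-0.008,0,-0.0134,0.0755,-0.0116,0,-0.0178,0.1,-0.0154,0,-0.0223,0.1258,-0.0193,0]}}

```text
t: 37.27
position: [0.58, -0.1504, 0.1965]
eef_rot: [179.8, -47.1, 44.1]
contact_force: [-0.3, -0.3, 1.0]
gripper_width: 0.0001
```

Call:
{"api": "servo_tool", "payload": {"deltas": [0,0,0,0,0,0,0,0,0,0,0,0,0,0,0,0,0,0,0,0]}}

```text
t: 37.68
position: [0.5788, -0.1485, 0.1967]
eef_rot: [179.8, -47.1, 44.1]
contact_force: [-0.3, -0.0, -0.1]
gripper_width: 0.0006
```

```bash
python3 st.py .583 -.15 .042
python3 - <<'E'
from h import *
t=cap('top','t17'); w=cap('wrist','w17'); s=cap('scene','s17')
for n,p in [('pivot',(.544,-.108,.048)),('ball',(.526,-.18,.048)),('whiteblock',(.64,-.18,.02))]: print(n,proj(w,p).round(1),proj(t,p).round(1))
g=cv2.cvtColor(load('top0')[0],cv2.COLOR_BGR2GRAY)
print('lever cols 366..402')
for r in range(232,250): print(r,' '.join(f'{v:3d}' for v in g[r,366:402]))
E
```

```text
t 37.68 q [-49.7  13.1 107.   50.1  72.5 -25.2] p [ 0.5788 -0.1485  0.1967] tilt 47.1 az 43.8 F [-0.3 -0.  -0.1] w 0.0006
[[0.488, 0.694, 0.529], [0.473, -0.72, 0.508], [0.733, 0.002, -0.68]]
tool delta [-0.1121  0.0036  0.1067]
pivot [257.5 359. ] [370.2 237.8]
ball [301.4 446.3] [393.8 243. ]
whiteblock [388.6 345. ] [390.8 208.1]
lever cols 366..402
232 104  80  95 115 120 126 127 125 124 121 127 125 121 133 133 123 110 118 121 118 118 123 128 125 125 130 129 121 118 119 119 114 104 104 102 101
233  98  78  73  81  80  97 104  93 103 120 130 132 130 132 128 123 123 119 119 126 129 129 123 123 129 129 129 123 123 117 115 112 106 104  98 100
234  90  91  91  90  79  72  68  67  97 117 124 134 136 124 118 126 124 121 123 127 133 137 132 134 134 135 128 120 120 121 114 105  94  96  97  99
235  92 103  94  80  65  59  52  53  71  80 102 133 140 127 118 119 118 121 125 122 121 127 124 129 132 126 124 117 115 116 114 102  93  93  95  98
236  94  94  74  57  57  51  51  48  50  54  67 106 127 119 122 122 117 123 125 120 119 119 115 116 122 115 110 113 113 114 110 101  98 100  99  97
237  
[... 1218 characters left out ...]
 112 118 120 119 117 117 118 115 118 124 133 127 117 121 125  96  44  18  14  26  42  77  96  94  96 103 111
246  73  78 100 107 112 108 104 103 109 115 117 113 114 109 121 119 113 113 125 135 126 120 128 128 118 106  83  76  92  94  95  99 100 102 103 103
247  85  90  99 103 104 104 103 104 111 119 116 115 116 107 111 117 112 114 119 120 117 123 128 127 116 110 112 110 114 108 100  99 104 103 103 102
248  87  95  97  97  98  98  96  94 104 109 112 117 120 116 115 118 124 128 125 118 122 125 128 120 106 101 107 113 108 106 103  99  97  95  96  93
249  83 102 100  96  95 101  99  93  91  95 106 107 111 116 122 117 122 129 126 120 113 111 119 119 107  98 106 110 106 104 103 100  98  95  93  89
```

Call:
{"api": "servo_tool", "payload": {"deltas": [-0.015,0.001,0.014,0,-0.03,0.001,0.028,0,-0.045,0.002,0.042,0,-0.06,0.003,0.056,0,-0.074,0.003,0.07,0]}}

```text
t: 38.25
position: [0.5823, -0.1513, 0.0943]
eef_rot: [179.7, -47.1, 44.1]
contact_force: [0.7, -0.3, 0.9]
gripper_width: 0.0004
```

Call:
{"api": "servo_tool", "payload": {"deltas": [-0.01,0,0.01,0,-0.02,0,0.019,0,-0.03,0,0.029,0,-0.038,0,0.037,0,-0.038,0,0.037,0]}}

```text
t: 38.67
position: [0.5823, -0.1495, 0.04]
eef_rot: [-180.0, -47.1, 43.9]
contact_force: [-0.3, -0.3, -0.5]
gripper_width: 0.0004
```

```bash
python3 st.py .553 -.15 .042
```

```text
t 38.67 q [-49.5  30.6 107.2  56.2  61.7 -40.3] p [ 0.5823 -0.1495  0.04  ] tilt 47.1 az 43.9 F [-0.3 -0.3 -0.5] w 0.0004
[[0.49, 0.694, 0.528], [0.472, -0.72, 0.509], [0.733, -0.0, -0.681]]
tool delta [-0.0131 -0.0199 -0.0171]
```

Call:
{"api": "servo_tool", "payload": {"deltas": [-0.004,-0.002,-0.004,0,-0.008,-0.004,-0.008,0,-0.012,-0.005,-0.012,0,-0.016,-0.007,-0.017,0,-0.0193,-0.0085,-0.0208,0]}}

```text
t: 39.08
position: [0.5565, -0.1639, 0.043]
eef_rot: [179.8, -47.2, 44.1]
contact_force: [4.1, 7.9, 3.1]
gripper_width: 0.0006
```

```bash
python3 st.py
```

```text
t 39.08 q [-52.9  29.3 109.   54.7  63.3 -42.5] p [ 0.5565 -0.1639  0.043 ] tilt 47.2 az 43.8 F [4.1 7.9 3.1] w 0.0006
[[0.488, 0.694, 0.53], [0.472, -0.72, 0.508], [0.734, 0.003, -0.679]]
```

Call:
{"api": "servo_tool", "payload": {"deltas": [-0.0028,-0.0044,-0.003,0,-0.0056,-0.0088,-0.006,0,-0.0084,-0.0132,-0.0091,0,-0.0095,-0.019,-0.0103,0,-0.0105,-0.0247,-0.0114,0]}}

```text
t: 39.5
position: [0.5284, -0.1578, 0.0424]
eef_rot: [179.6, -47.1, 44.1]
contact_force: [2.0, -1.0, 1.0]
gripper_width: 0.0001
```

```bash
python3 st.py
```

```text
t 39.5 q [-55.1  27.2 112.7  54.1  63.3 -44.9] p [ 0.5284 -0.1578  0.0424] tilt 47.1 az 43.6 F [ 2. -1.  1.] w 0.0001
[[0.488, 0.693, 0.53], [0.474, -0.721, 0.506], [0.733, 0.004, -0.68]]
```

Call:
{"api": "servo_tool", "payload": {"deltas": [0,-0.004,0,0,0,-0.008,0,0,0.0001,-0.0118,0.0001,0,0.0011,-0.0175,0.0012,0,0.0022,-0.0232,0.0023,0]}}

```text
t: 39.92
position: [0.5147, -0.1384, 0.0418]
eef_rot: [179.7, -47.1, 44.1]
contact_force: [0.6, -2.6, 1.2]
gripper_width: 0.0003
```

```bash
python3 st.py
```

```text
t 39.92 q [-55.1  25.4 115.9  54.7  62.5 -46.2] p [ 0.5147 -0.1384  0.0418] tilt 47.1 az 43.7 F [ 0.6 -2.6  1.2] w 0.0003
[[0.489, 0.693, 0.53], [0.474, -0.721, 0.506], [0.732, 0.004, -0.681]]
```

Call:
{"api": "servo_tool", "payload": {"deltas": [0.0014,-0.0035,0.0015,0,0.0028,-0.007,0.003,0,0.0041,-0.0102,0.0044,0,0.005,-0.0116,0.0054,0,0.005,-0.0116,0.0054,0]}}

```text
t: 40.33
position: [0.5119, -0.1238, 0.0418]
eef_rot: [179.8, -47.1, 44.1]
contact_force: [-1.6, -1.9, 0.8]
gripper_width: 0.0003
```

```bash
python3 st.py
```

```text
t 40.33 q [-54.4  24.6 117.4  55.4  61.9 -46.5] p [ 0.5119 -0.1238  0.0418] tilt 47.1 az 43.9 F [-1.6 -1.9  0.8] w 0.0003
[[0.488, 0.694, 0.529], [0.473, -0.72, 0.508], [0.733, 0.002, -0.68]]
```

Call:
{"api": "servo_tool", "payload": {"deltas": [0.0009,-0.0015,0.001,0,0.0019,-0.0029,0.002,0,0.0028,-0.0043,0.003,0,0.0028,-0.0043,0.003,0,0.0028,-0.0043,0.003,0]}}

```text
t: 40.75
position: [0.5124, -0.1219, 0.0418]
eef_rot: [179.4, -46.9, 44.2]
contact_force: [-11.5, -13.7, 4.1]
gripper_width: 0.0005
```

```bash
python3 st.py
python3 - <<'E'
from h import *
s=cap('scene','s18');t=cap('top','t18')
E
```

```text
t 40.75 q [-54.1  24.3 117.8  55.6  61.3 -46.5] p [ 0.5124 -0.1219  0.0418] tilt 46.9 az 43.4 F [-11.5 -13.7   4.1] w 0.0005
[[0.49, 0.692, 0.531], [0.476, -0.722, 0.502], [0.73, 0.007, -0.683]]
```

The lever is at its stop (18 N). Backing away and lifting, then final checks.

Call:
{"api": "servo_tool", "payload": {"deltas": [-0.003,0.005,-0.003,0,-0.007,0.01,-0.0076,0,-0.0142,0.0216,-0.0152,0,-0.021,0.032,-0.023,0,-0.021,0.032,-0.023,0]}}

```text
t: 41.27
position: [0.5126, -0.1665, 0.0425]
eef_rot: [179.6, -47.1, 44.1]
contact_force: [-0.1, -0.1, 0.3]
gripper_width: 0.0003
```

Call:
{"api": "servo_tool", "payload": {"deltas": [0.02,0,-0.019,0,0.045,0,-0.042,0,0.07,0,-0.065,0,0.095,0,-0.088,0,0.12,0,-0.112,0]}}

```text
t: 41.68
position: [0.5107, -0.1623, 0.2075]
eef_rot: [179.9, -47.2, 44.0]
contact_force: [1.0, -1.1, -0.5]
gripper_width: 0.0002
```

Call:
{"api": "servo_tool", "payload": {"deltas": [-0.02,0,-0.02,0,-0.04,0,-0.04,0,-0.05,0,-0.05,0,-0.05,0,-0.05,0,-0.05,0,-0.05,0]}}

```text
t: 42.1
position: [0.4601, -0.2124, 0.2036]
eef_rot: [179.8, -47.2, 44.0]
contact_force: [0.5, -0.4, -0.1]
gripper_width: 0.0003
```

```bash
python3 st.py
python3 - <<'E'
from h import *
t=cap('top','t19');s=cap('scene','s19');w=cap('wrist','w19')
g=cv2.cvtColor(t[0],cv2.COLOR_BGR2GRAY)
print('cols 340..384 step1 rows 186..262')
for r in range(186,262,2): print(r,' '.join(f'{v:3d}' for v in g[r,340:384:2]))
gx=np.array([.991,-.132,0]);gy=np.array([.132,.991,0])
for a in (.11,1.3,1.5):
    u=-np.cos(a)*gy-np.sin(a)*gx; print('ball',a,proj(t,np.array([.544,-.108,.048])+.07*u).round(1))
c=np.array([.577,-.056,0])
for m in (.060,.065,.07): print(m,'eye top px: top',proj(t,c+m*gx+[0,0,.244]).round(1),'scene',proj(s,c+m*gx+[0,0,.244]).round(1),'wrist',proj(w,c+m*gx+[0,0,.244]).round(1),proj(w,c+m*gx+[0,0,.092]).round(1))
E
```

```text
t 42.1 q [-65.9   7.5 112.7  44.2  82.6 -34.9] p [ 0.4601 -0.2124  0.2036] tilt 47.2 az 43.7 F [ 0.5 -0.4 -0.1] w 0.0003
[[0.489, 0.693, 0.53], [0.472, -0.721, 0.507], [0.733, 0.002, -0.68]]
cols 340..384 step1 rows 186..262
186  96 114 113 113 113 113  76 132 177 177 173 173 157  60  51  52  52  56 113 117 110 119
188  92 115 111 114 114 115 105  68 123 155 169 133  65  49  54  53  44  85 108 107 109 105
190 104 113 114 114 114 112 114 106  66  72  52  73  69  50  53  50  50 105 106 101 109 104
192 108 112 114 113 113 113 114 116 106 139 111 114  51  46  84 103  91 103 107  94 103 109
194 104 115 105 106 104 100  96  98  97 135 138  86  81  55 116 110  90 109  71  91 106 107
196 102 113  94 117 116 112 113 116 129 144  89  60  50  89 100 115  91  52  48  96 111 106
198 105 116  89  89 102 106 149 121 127  77  55  62  55  47  50  52  49  50 102  99 101  96
200 112 113 151 154  80 139 124  90  55  47 106  58  42  46  54  47  48  92 108 100  97 101
202 115 111 156 169 145 156  85  64 127  82  98  62  71  70  52  49  78 101  99 106 101 104
204 114 101 171 168 145 157 111  60  88 127  54
[... 2258 characters left out ...]
45 164 105 113 115 115 116 114 157 164 108 116 113  84  97 145  61  92 112 120 130 118
256 147 162  92 116 115 117 116 106 169 150 115 117 109  85 105 143  61  95 110 109 122 106
258 158 167  90 114 116 117 117 105 170 135 116 118  96 107  66  67  36  48  98 109 114 118
260 173 167 115 116 116 115 113 101 169 120 116 118  93  96  14  35   7  47  94 105 112 122
ball 0.11 [392.5 242.7]
ball 1.3 [374.2 260.2]
ball 1.5 [369.6 260.5]
0.06 eye top px: top [360.3 195.6] scene [270.2 196.1] wrist [343.1 -20. ] [335.1 141.3]
0.065 eye top px: top [360.5 193.8] scene [268.2 196. ] wrist [348.2 -21.8] [338.5 139.4]
0.07 eye top px: top [360.6 192. ] scene [266.3 195.9] wrist [353.3 -23.6] [341.9 137.5]
```

Run:
```python
from h import *
a=cv2.cvtColor(load('top0')[0],cv2.COLOR_BGR2GRAY).astype(np.float32);b=cv2.cvtColor(load('t19')[0],cv2.COLOR_BGR2GRAY).astype(np.float32)
T=load('top0')
def tm(x0,y0,x1,y1,z,up=6):
    t=cv2.resize(a[y0:y1,x0:x1],None,fx=up,fy=up,interpolation=cv2.INTER_CUBIC)
    Y0=y0-30; s=cv2.resize(b[Y0:y1+4,x0-6:x1+10],None,fx=up,fy=up,interpolation=cv2.INTER_CUBIC)
    r=cv2.matchTemplate(s,t,cv2.TM_CCOEFF_NORMED); _,m,_,l=cv2.minMaxLoc(r)
    dx,dy=l[0]/up-6,l[1]/up-30+0
    c=np.array([(x0+x1)/2,(y0+y1)/2]); p=onz(T,c,z);q=onz(T,c+[dx,dy],z); print((dx,dy),'score',round(float(m),3),'travel',np.linalg.norm((q-p)[:2]).round(4),(q-p).round(4))
tm(338,253,362,262,.088)   # push plate
tm(340,228,362,240,.07)    # deck between cup and screws
tm(340,234,360,258,.07)
```

```text
(2.166666666666666, -20.833333333333336) score 0.843 travel 0.063 [ 0.0624 -0.0086  0.    ]
(2.166666666666666, -20.333333333333336) score 0.824 travel 0.0628 [ 0.0622 -0.0088  0.    ]
(2.166666666666666, -20.666666666666664) score 0.879 travel 0.0635 [ 0.0629 -0.0088  0.    ]
```

Run:
```python
from h import *
w=load('w19'); gx=np.array([.990,-.139,0]); c=np.array([.577,-.056,.13])
for m in (.058,.063,.07,.075,.08,.085,.095,.105,.125): print(m,proj(w,c+m*gx).round(1))
im=w[0][40:190,300:470]; g=cv2.cvtColor(w[0],cv2.COLOR_BGR2GRAY)
print('cols',' '.join(f'{x:3d}' for x in range(312,440,4)))
for r in range(40,176,4): print(r,' '.join(f'{v:3d}' for v in g[r,312:440:4]))
```

```text
0.058 [335.3 113.4]
0.063 [339.1 111.4]
0.07 [344.3 108.8]
0.075 [348.  106.9]
0.08 [351.6 105. ]
0.085 [355.3 103.1]
0.095 [362.4  99.5]
0.105 [369.4  95.9]
0.125 [383.   88.9]
cols 312 316 320 324 328 332 336 340 344 348 352 356 360 364 368 372 376 380 384 388 392 396 400 404 408 412 416 420 424 428 432 436
40  41  40  40  73  74  41  40  41  42  42  42  93  75  71  45  44  39 124 161 169 146 151 163 122  84  77  74  86 101 102 102 101
44  40  41  40  72  74  72  42  41  42  41  58 132  76  70  43  42  49  45  38 177 168 166 155 121  83  76  73 126 129 103 101 101
48  99  79  42  56  77  82 120  57  48 163  82  81  73  41  55  43  43  34  53 127 150 172 169  86  82  75  71 152 140 141 135 118
52 176 138  55  73  75  76  85  88  93  89  81  66  52  45  44  35  58  29  30 172 162 161 166  84  80  74  70 179 145 163 141 149
56 207 207 203  97 118  70  64  74  75  66  73  46  44  41  56  32  31  36  42 164 157 172 175  84  78  74  96 151 158 172 168 158
60 134 209 183  50  44  68 174  78  75  93  77  43  43  37  29  31  40  42  36  94 163 149 138  85  78  74 147 170 176 178 179 177
64 
[... 2983 characters left out ...]
 113  86 147 128 135 122 138 150 139  84
156 138 144 103  86  94  82  88  88  82  77  69 127 143 142 141 140 108  62  81  56  73  48  72  74  73 145 145 144 143 136 144 141
160 134 138 120  86  87  82  79  79  77  78  70 138 129 143 142 143 142  91  45  46  48  65  74  73  74  70  88 141 149 140 131 144
164 190 191 118  88  85  80  80  79  78  76  68  87 140 134 142 141 143  82  73  75  72  72  72  72  71  73  67  79 148 144 137 123
168 189 191 118  88  86  80  80  79  78  77  68  71  70 119 130 143 120  72  74  74  73  73  72  72  74  64  59 142  71  70  80 141
172  81 187 118  87  85  81  79  79  77  76  81  69  70  72  71  74  99  73  73  73  74  73  73  74  74 142 121  65  73  70  72 149
```

Run:
```python
from h import *
gx=np.array([.990,-.139,0]); c=np.array([.577,-.056,.13])
for n in ('w12','w13','w19'):
    w=load(n); g=cv2.cvtColor(w[0],cv2.COLOR_BGR2GRAY)
    print(n)
    for m in np.arange(.05,.126,.005):
        u,v=proj(w,c+m*gx)
        if 0<=u<636 and 12<=v<465: print(round(m,3),(round(u),round(v)),[int(g[int(round(v))+k,int(round(u))]) for k in range(-10,11,2)])
```

```text
w12
0.05 (410, 222) [157, 158, 158, 157, 156, 156, 155, 157, 157, 155, 155]
0.055 (417, 217) [158, 155, 156, 157, 157, 158, 158, 157, 158, 156, 156]
0.06 (425, 211) [153, 155, 155, 155, 156, 156, 157, 157, 157, 157, 158]
0.065 (432, 206) [156, 155, 156, 155, 156, 156, 155, 154, 154, 156, 156]
0.07 (439, 201) [140, 100, 85, 90, 84, 120, 157, 154, 154, 154, 153]
0.075 (446, 196) [136, 191, 227, 216, 165, 129, 84, 152, 157, 155, 155]
0.08 (453, 191) [80, 173, 193, 187, 164, 122, 115, 145, 135, 151, 153]
0.085 (459, 187) [186, 195, 155, 95, 112, 112, 92, 94, 152, 153, 158]
0.09 (466, 182) [187, 191, 191, 182, 169, 151, 126, 93, 117, 115, 140]
0.095 (472, 177) [180, 193, 192, 185, 174, 157, 136, 106, 83, 79, 154]
0.1 (478, 173) [104, 85, 79, 161, 173, 154, 132, 100, 85, 84, 86]
0.105 (484, 168) [95, 63, 50, 48, 57, 85, 85, 93, 101, 100, 99]
0.11 (490, 164) [226, 227, 113, 94, 93, 53, 52, 50, 82, 85, 88]
0.115 (496, 160) [223, 221, 221, 222, 225, 181, 91, 95, 61, 53, 48]
0.12 (502, 156) [221, 221, 220, 221, 222, 223, 221, 222, 189, 89, 95]
0.125 (508, 152) [222, 222, 222, 222, 221, 221, 22
[... 1495 characters left out ...]
9, 80, 79, 78, 77, 75, 76, 75, 74]
0.08 (352, 105) [171, 151, 155, 126, 90, 85, 101, 148, 170, 155, 165]
0.085 (355, 103) [162, 167, 166, 181, 131, 107, 76, 117, 156, 162, 173]
0.09 (359, 101) [92, 91, 92, 177, 160, 123, 76, 133, 160, 157, 158]
0.095 (362, 99) [51, 81, 80, 174, 168, 132, 86, 70, 149, 150, 155]
0.1 (366, 98) [92, 65, 42, 72, 107, 106, 75, 76, 76, 95, 166]
0.105 (369, 96) [140, 200, 87, 54, 46, 77, 89, 91, 87, 86, 81]
0.11 (373, 94) [207, 208, 147, 192, 81, 47, 74, 78, 78, 81, 82]
0.115 (376, 92) [208, 207, 204, 207, 187, 99, 52, 49, 83, 81, 79]
0.12 (380, 91) [107, 200, 207, 206, 207, 217, 81, 45, 70, 83, 83]
0.125 (383, 89) [203, 119, 207, 204, 207, 173, 187, 90, 47, 61, 84]
```

The stylus tip was free at about 72 mm along the line and the block face now sits at about 77 mm, so it is pressed roughly 5 mm (2–7 expected at home). With the hard stall at the stop, that shows the carriage home. The lever ball is at top px (370,260), which matches 1.5 rad. Handing in.

Run:
```python
from h import *
a,b=load('scene0')[0],load('s19')[0]
# short arbor & keepers region unchanged?
for n,(x0,y0,x1,y1) in {'short arbor':(272,240,298,302),'keeper L':(326,232,342,262),'keeper R':(286,212,298,240)}.items():
    t=cv2.matchTemplate(b[y0-6:y1+6,x0-6:x1+6],a[y0:y1,x0:x1],cv2.TM_CCOEFF_NORMED); _,m,_,l=cv2.minMaxLoc(t); print(n,round(m,3),(l[0]-6,l[1]-6))
order.sign_off()
```

```text
short arbor 0.869 (0, 0)
keeper L 0.672 (0, 0)
keeper R 0.999 (0, 0)
the job is handed in; nothing more can be done
```

The job is done and handed in at about 42 s, but on the way I knocked over one of the green look-alike arbors. The sign-off gave no verdict.

**What I did**
- **Tool tilt:** pointing straight down, the gripper could not reach the block under the hook. I leaned it about 47° by repeatedly commanding poses just beyond the arm's reach, where the arm stops slightly tilted and keeps the tilt.
- **Unhooking:** I gripped the long arbor on its flats, lifted it 24 mm and drew it out through the left keeper.
- **Seating:** the arbor was leaning about 10°. I worked it straight into the cup until the flange rested on the rim, then let go.
- **Carriage and lever:** I pushed the carriage until it stopped hard at about 40 N, then swung the lever to its stop at about 18 N. The arm ended clear of everything.

**Last checks**
- **Arbor:** upright and seated after release; the eye was within a pixel of where it should be.
- **Stylus:** the arbor presses it about 5 mm, within the 2–7 mm expected at home.
- **Lever:** it lies where 1.5 rad should put it.
- **Short arbor and keepers:** the short arbor and right keeper are unmoved. The left-keeper match was weak (0.67), because the long arbor no longer hangs behind it. An earlier picture showed that keeper shut.

**What went wrong or disagreed**
- **Green look-alike knocked over:** the gripper body hit the one near (0.375, -0.008) while moving behind the push plate. It lies at rest on the bench, close to the near edge.
- **Oil stone:** it has shifted about 13 mm, probably pushed by the falling look-alike; its limit is 40 mm. The marker and wheel had not moved. I saw no sign that the loupe moved, but its check was unclear.
- **Carriage travel:** the top camera shows only about 63 mm. I judged it home from the hard stop and the pressed stylus, so it probably started about 7 mm in.

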